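Roll a balsa blank home in the cutting cradle

ROBOT

A 6-joint arm with a two-finger parallel gripper is mounted at the origin on the work surface. World frame = base frame: x ahead of the robot, y to its left, z up, the work surface at z = 0. Lengths are in m, angles in rad, forces in N, time in s.
With the tool pointing down it reaches from about 0.35 to 0.775 m from the base axis. Payload 7.3 kg.
Tool frame: the origin (TCP) lies midway between the tips of the shut fingers; the grasp point (between the pads) lies 19 mm behind it; y points along the fingers, x is the direction in which the jaws open and shut, and the axes are right-handed (so a half turn about y gives the same grasp; the last joint's range is limited). The gripper opens to 92 mm and grips with 3 to 60 N. Pads are 19 mm wide; open, the fingers measure 130 mm over their backs; the gripper's body (75 mm by 190 mm) begins 47 mm behind the grasp point.
Start: joints at [1.201, 0.342, 1.524, -0, 1.275, -0.146], TCP at [0.116, 0.512, 0.227] pointing down, gripper open.
Joint ranges: [-2.53, 2.53], [-0.77, 2.02], [0.04, 2.7], [-1, 4.14], [0.28, 2.66], [-3.11, 3.11]. Speed limits (rad/s): [2.57, 2.57, 3.14, 3.14, 3.14, 3.14].

INTERFACE

Orientations are given as a rotation vector (axis times angle).
In Python, from workcell import ctrl, optics, ticket gives the robot as it stands.
- The arm moves only by the tool arm_command, never from a script. Its argument "rows" is a list of rows, each an object with "xyz": the shift along the tool's x, y, z in cm, a list of three; "roll": the turn about the tool's y in degrees. In form: [{"xyz": [x, y, z], "roll": roll}, ...]. A call has 1 to 10 rows; each row shifts and turns the pose as measured when the row begins, along the tool's axes as they then stand; what a row does not reach is not made up. A row lasts 1/10 s, in which the tool goes at most 50 mm and 8.59 degrees, less where a joint would pass 70% of its speed; a pose out of reach is approached as far as the arm can. A call is refused whole if a number of a shift passes 5 or a number of a turn 8.59, either way. A call with a gripper value outside its range is refused whole. "grip" is the opening, from 0 (shut) to 1 (fully open), set as the call begins (left out, the last holds). The fingers move at their own pace and stop on an object; "newtons" is the grip in N (left out, the last holds). Time passes only in rows, so rows that do not move let the fingers close. It gives the time, the measured TCP pose, the force and the opening at its end, in the units of the state.
- ctrl.read_state(): the state, without advancing time (a new reading comes with each control period).
- optics.grab_frame(name): name is "side" or "top" or "wrist"; returns a dict with "image" (384x512x3 uint8, red, green, blue), "vfov" (degrees; the focal length in pixels is half the picture's height over the tangent of half this angle, whatever the lens; pixels are square), "cx", "cy" (the principal point, pixels), "k1" (the pictures are not rectified: a ray, as slopes to the right and down, at radius r is drawn at 1 + k1 r^2 times it, then the intrinsics apply), "position" and "orientation" of the camera in the world; the wrist camera has in their place "tool_from_camera" (4x4, takes a point from camera to tool coordinates, whose origin is the TCP and whose axes are the tool frame's). Camera axes: x right, y down, z forward; pixel columns grow to the right and rows downward; lengths in m; the calibration is good to about 2 mm. A picture is of the moment at which its call begins: read the wrist's pose just before it. There is no depth.
- ticket.job_done(): hands the job in, once; it reports no verdict.
The state is a dict: "time_s": time; "joint_pos": joint angles; "joint_vel": joint speeds; "effort": joint torques, N m; "eef_pos": TCP position; "orientation": TCP orientation; "force": force on the tool from outside, world axes, zero at the start; "moment": the same for the moment, N m; "gripper_width": finger opening in m.
Only numpy, scipy, OpenCV 4.12 (cv2) and the standard library are available. Lean on these libraries where they do the work, as an engineer would, in place of code of your own. Each camera call takes 0.05 s, during which the arm holds its last target.

TASK

Load the round balsa blank into the cutting cradle for sawing: with your hand flat on top of it, pressing only lightly, roll it along the board and over the low batten so that it settles in the trough against the fence, then push it gently endwise along the trough until its end is up against the length stop, and leave it there. Balsa dents, so never press hard; roll it from above rather than shoving it from behind, and do not lift it or let it run off. Leave the other things on the desk alone.

Things in the scene. Friction and masses are not known exactly. Their poses are not given: they have to be found in the camera images.
- cradle: Cutting cradle fixed to the desk: white-faced board 240 (x) by 400 (y) by 12 mm thick; origin at the centre of its underside, on the desk. x points across the board from the open front edge to the fence, y along the fence, z up. The trough lies between fence and batten; seated in it the blank rests on the board, its axis at cradle x = +63.5 to +65 mm. A 3 mm saw slot at y = -60 mm does not matter.
- fence (a point): Foot of the wooden fence's inner face, mid-length, on the board (12 mm above the desk), at cradle x = +90 mm; axes as the cradle's. The face is upright and looks to -x; the fence is 20 mm thick, 45 mm high above the board, 400 mm long.
- batten (a point): Crest of the half-round batten, mid-length, at cradle x = +50 mm; axes as the cradle's. It runs along y over the whole board, stands 3 mm above it and is 9 mm wide at its foot. The blank first meets it when the blank's axis is 13 mm short of the crest, and is lifted 3 mm as its axis passes over the crest.
- stop: Length stop: dark wooden block 52 (x) by 22 (y) mm, top 43 mm above the board, in the trough against the fence, held by an aluminium saddle that goes over the fence, 54 mm above the board; fixed. Axes as the cradle's. Origin on the board's surface, at the foot of the face that meets the blank's end; the face looks to -y.
- blank_center (a point): Centre of the round balsa blank (pale solid cylinder, 50 mm diameter, 220 mm long, about 90 g). x runs along it; y and z turn as it rolls. It starts on the front part of the board, within 0.08 rad of parallel to the batten, centre 37 mm above the desk, +y end 20 to 95 mm short of the stop. A palm rolling it goes twice as far as it does. It dents above 20 N from the hand or against the stop.
- wheel_pair: Two spoked plywood model wheels lying stacked, 68 mm diameter, 12 mm high, loose; origin at the centre underneath. To be left alone.
- paint_bottle: Standing paint bottle, 27 mm diameter, 78 mm tall, loose; origin at the centre underneath. To be left alone.
- tape_roll: Roll of masking tape lying flat, 80 mm diameter, 24 mm high, loose; origin at the centre underneath. To be left alone.
- hardwood_block: Hardwood block 45 by 140 by 35 mm lying flat, loose; origin at the centre underneath. To be left alone.
Things that resemble listed ones, but are neither listed nor needed, are in the scene too. What is shaped like the part that bears blank_center but orange or turquoise is not meant.

How it is judged:
On the way, in this order (a step that is already met when the one before it is completed fails the run):
1. the blank rides over the batten with the hand pressing on it (x of blank_center in the frame of cradle between 0.044 and 0.057 m and z of blank_center in the frame of cradle above 0.0385 m and contact force between any of the fingers, the arm and blank above 0.5 N), for 0.04 s.
2. the blank lies in the trough against the fence (x of blank_center in the frame of cradle above 0.062 m and z of blank_center in the frame of cradle below 0.0385 m and angle between the x axis of blank_center and the y axis of cradle, either way round below 0.03 rad), for 0.2 s.
At the end, for the whole second after the job is handed in: The blank lies at rest in the trough of the cradle: down on the board, its axis within 3 mm of where it touches the fence and within 0.03 rad of parallel to it, with its end within 2 mm of the length stop (all of step 2 and y of blank_center in the frame of stop above -0.112 m and linear speed of blank below 0.02 m/s).
It fails at once if the blank is dented: pressed by the hand or driven against the length stop with more than 20 N (contact force between any of the fingers, the arm and blank above 20 N or contact force between blank and stop above 20 N).
It fails at once if the blank is shoved from behind with the hand low instead of rolled from above, before it is in the trough (contact force between any of the fingers, the arm and blank above 0.5 N and height (world z) of the grasp point below 0.06 m and x of blank_center in the frame of cradle below 0.05 m).
It fails at once if the blank is lifted off the board (z of blank_center in the frame of cradle above 0.05 m).
It fails at once if the blank is flung or runs off (faster than 0.4 m/s) (linear speed of blank above 0.4 m/s).
It fails at once if one of the other things on the desk is shifted by more than 15 mm (distance of any of wheel_pair, paint_bottle, tape_roll, hardwood_block from where it was at the start of the episode above 0.015 m).
It also fails if it takes over 67 s, if anything falls off the work surface, if the arm or the gripper's body presses on something with over 40 N, if the wrist force passes 120 N, or if a joint passes its speed limit or range.

## Working session

There is one attempt and no reset: what is moved stays moved. The work goes in short steps, Python scripts to look and compute and a tool call to move; the robot and the scene stay as the last step left them, time stands still between calls to the robot, and variables do not carry over. Pictures are saved under pics/ and viewed, and the job is handed in when it is done.

Besides the shell and the picture viewer there is one more tool, called after "Request:" in YAML: its name, and indented under it one key for each argument. arm_command: Moves the arm, as the interface text tells. Its arguments: {"type":"object","properties":{"rows":{"type":"array"},"grip":{"type":"number"},"newtons":{"type":"number"}},"required":["rows"]}

```bash
ls; mkdir -p pics; python3 - <<'E'
from workcell import ctrl, optics
import cv2
print(ctrl.read_state())
for n in ("top","side","wrist"):
    f=optics.grab_frame(n); cv2.imwrite(f"pics/{n}0.png",f["image"][:,:,::-1])
    print(n,{k:v for k,v in f.items() if k!="image"})
E
```

```text
pics
{'time_s': 0.0, 'joint_pos': array([ 1.20098042e+00,  3.42690039e-01,  1.52502387e+00, -4.43330187e-05,
        1.27537087e+00, -1.46023593e-01]), 'joint_vel': array([ 0.0004747 , -0.00206041,  0.00142417, -0.00019413, -0.00112473,
        0.00116194]), 'effort': array([-1.29285399e-04, -4.31224573e+01, -2.44227809e+01,  7.17479177e-02,
        5.58750762e-02, -1.09180442e-04]), 'eef_pos': array([0.11636874, 0.51152632, 0.22605953]), 'orientation': array([-1.30758367, -1.04184105,  1.04396113]), 'force': array([-0.62916238, -0.36103913, -0.38546247]), 'moment': array([-0.01281977, -0.02807588, -0.01677463]), 'gripper_width': 0.09159025869894778}
top {'vfov': 57.3540530869335, 'cx': 253.7187830568525, 'cy': 191.79162717986995, 'k1': -0.06573034228973425, 'position': array([0.35742973, 0.00628142, 1.1451937 ]), 'orientation': array([-2.18782847,  2.18266574, -0.10321001])}
side {'vfov': 46.52248291264033, 'cx': 256.7050059020049, 'cy': 188.1736497821362, 'k1': 0.04644104974480351, 'position': array([0.27316456, 1.15558533, 1.01641173]), 'orientation': array([-0.18838579,  2.77108065, -1.30399411])}
wrist {'vfov': 66.39995903468005, 'cx': 256.1124689509181, 'cy': 188.582978873859, 'k1': 0.00698596391351506, 'tool_from_camera': array([[ 9.99999520e-01, -4.17858797e-04,  8.86093942e-04,
        -4.99430268e-05],
       [-9.71163721e-04, -3.03835066e-01,  9.52724152e-01,
        -1.56561727e-01],
       [-1.28877757e-04, -9.52724555e-01, -3.03835326e-01,
         8.32535786e-02],
       [ 0.00000000e+00,  0.00000000e+00,  0.00000000e+00,
         1.00000000e+00]])}
```

View pics/top0.png

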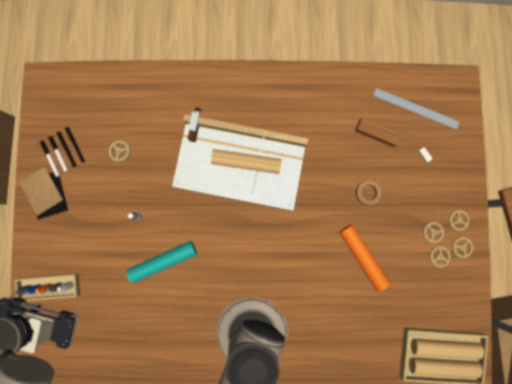

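View pics/side0.png

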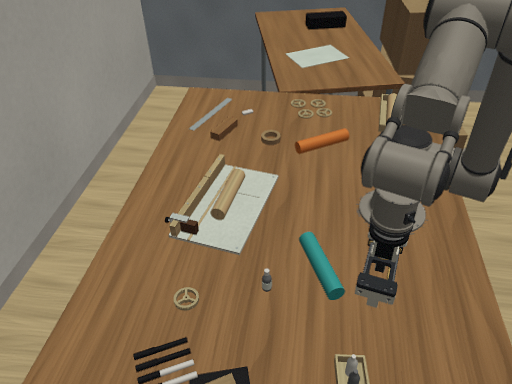

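View pics/wrist0.png

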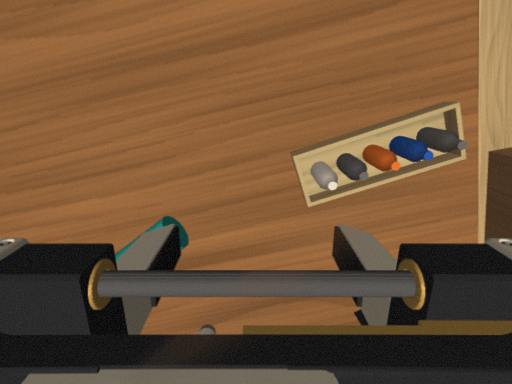

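```bash
cat > h.py <<'E'
import numpy as np, cv2
from scipy.spatial.transform import Rotation as R
from workcell import ctrl, optics
def K(f):
    F=192/np.tan(np.radians(f["vfov"]/2)); return np.array([[F,0,f["cx"]],[0,F,f["cy"]],[0,0,1.]])
def grab(n):
    s=ctrl.read_state(); f=optics.grab_frame(n)
    if n=="wrist":
        T=np.eye(4);T[:3,:3]=R.from_rotvec(s["orientation"]).as_matrix();T[:3,3]=s["eef_pos"]
        C=T@f["tool_from_camera"]; f["R"]=C[:3,:3]; f["p"]=C[:3,3]
    else:
        f["R"]=R.from_rotvec(f["orientation"]).as_matrix(); f["p"]=np.array(f["position"])
    return f
def ray(f,uv):
    uv=np.array(uv,float).reshape(-1,1,2)
    d=cv2.undistortPoints(uv,K(f),np.array([f["k1"],0,0,0.])).reshape(-1,2)
    return np.c_[d,np.ones(len(d))]@f["R"].T
def onz(f,uv,z):
    d=ray(f,uv); return f["p"]+d*((z-f["p"][2])/d[:,2])[:,None]
def proj(f,P):
    P=np.array(P,float).reshape(-1,3)
    q=(P-f["p"])@f["R"]
    return cv2.projectPoints(q,np.zeros(3),np.zeros(3),K(f),np.array([f["k1"],0,0,0.]))[0].reshape(-1,2)
def save(f,name,box=None,s=1):
    im=f["image"][:,:,::-1]
    if box: im=im[box[1]:box[3],box[0]:box[2]]
    cv2.imwrite("pics/"+name,cv2.resize(im,None,fx=s,fy=s,interpolation=cv2.INTER_CUBIC))
E
python3 - <<'E'
from h import *
f=grab("top"); save(f,"top1.png",(165,95,315,215),5)
f=grab("side"); save(f,"side1.png",(150,140,290,260),5)
s=ctrl.read_state(); print(R.from_rotvec(s["orientation"]).as_matrix().round(3))
E
```

```text
[[ 0.222 -0.    -0.975]
 [ 0.975 -0.001  0.222]
 [-0.001 -1.     0.   ]]
```

View pics/top1.png

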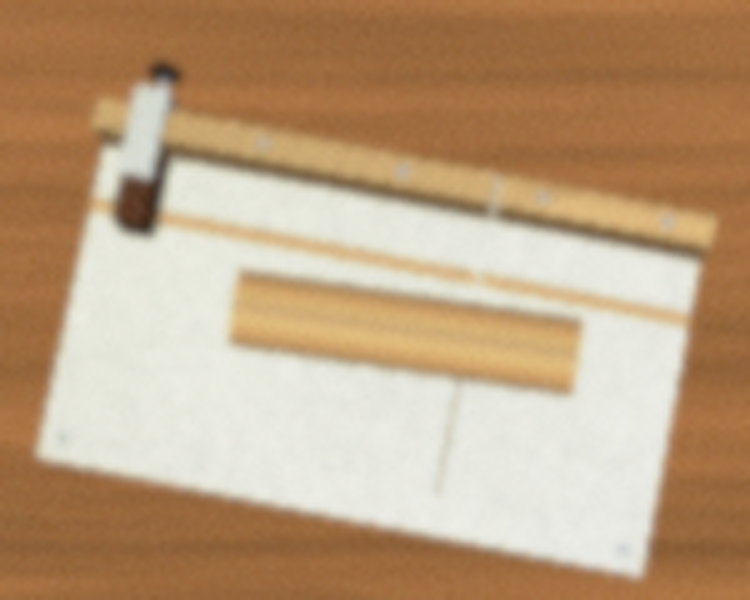

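View pics/side1.png

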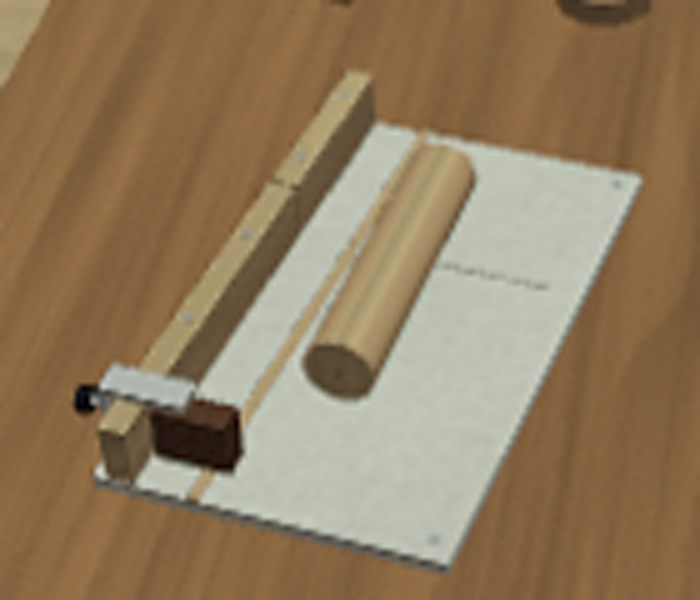

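```bash
cat > m.py <<'E'
from h import *
f=grab("top"); g=grab("side")
t=lambda *p: (np.array(p)+.5)/5-.5+[165,95]
s=lambda *p: (np.array(p)+.5)/5-.5+[150,140]
A=onz(f,t([38,459],[643,577],[92,206],[687,320],[704,258],[104,150]),.012)
B=onz(g,s([449,570],[640,178],[196,499],[422,135],[378,124],[96,482]),.012)
print(A.round(4)); print(B.round(4))
for Q in (A,B):
    for i in (0,2):
        d=Q[i]-Q[i+1]; print(np.linalg.norm(d), np.arctan2(d[1],d[0]))
C=onz(f,t([240,272],[230,346],[582,318],[573,392]),.037)
print("blank top",C.round(4)); a=(C[0]+C[1])/2; b=(C[2]+C[3])/2
print(a,b,np.linalg.norm(a-b),(a+b)/2,np.arctan2(*(a-b)[1::-1]))
print("side end centre",onz(g,s([339,371]),.037))
E
python3 m.py
```

```text
[[ 0.4676  0.2572  0.012 ]
 [ 0.3921 -0.1353  0.012 ]
 [ 0.6349  0.2254  0.012 ]
 [ 0.5604 -0.1655  0.012 ]
 [ 0.6017 -0.1772  0.012 ]
 [ 0.6726  0.2184  0.012 ]]
[[ 0.4674  0.2648  0.012 ]
 [ 0.3944 -0.1302  0.012 ]
 [ 0.6335  0.2269  0.012 ]
 [ 0.5623 -0.1622  0.012 ]
 [ 0.5979 -0.1717  0.012 ]
 [ 0.6995  0.2205  0.012 ]]
0.3996192266344246 1.3807078843587848
0.3979814812972139 1.3824213973197823
0.40167120096739306 1.3879352662930426
0.395562344521559 1.3898431374227387
blank top [[ 0.5858  0.1247  0.037 ]
 [ 0.5379  0.1305  0.037 ]
 [ 0.5568 -0.0943  0.037 ]
 [ 0.509  -0.0883  0.037 ]]
[0.56185231 0.12759672 0.037     ] [ 0.53293333 -0.09127671  0.037     ] 0.22077563989730087 [0.54739282 0.01816    0.037     ] 1.4394307613819226
side end centre [[0.56240306 0.12743179 0.037     ]]
```

Request:
arm_command:
  rows:
    - {"xyz": [-2.4, 0, -3.3], "roll": -1}
    - {"xyz": [-2.4, 0, -3.3], "roll": -1}
    - {"xyz": [-2.4, 0, -3.3], "roll": -1}
    - {"xyz": [-2.4, 0, -3.3], "roll": -1}
    - {"xyz": [-2.4, 0, -3.3], "roll": -1}
    - {"xyz": [-2.4, 0, -3.3], "roll": 0}
    - {"xyz": [-2.4, 0, -3.3], "roll": 0}
    - {"xyz": [-2.4, 0, -3.3], "roll": 0}
    - {"xyz": [-2.4, 0, -3.3], "roll": 0}
    - {"xyz": [-2.4, 0, -3.3], "roll": 0}
  grip: 1

```text
time_s: 1.35
eef_pos: [0.4113, 0.2157, 0.2267]
orientation: [-1.264, -1.121, 1.115]
force: [0.1, 1.1, -0.1]
gripper_width: 0.0918
```

```bash
cat >> h.py <<'E'
O=np.array([0.5314,0.142]); PH=1.384-np.pi/2
UX=np.array([np.cos(PH),np.sin(PH)]); UY=np.array([-np.sin(PH),np.cos(PH)])
def c2w(x,y): return UX*(O[0]+x)+UY*(O[1]+y)
def w2c(p): p=np.array(p)[...,:2]; return np.stack([p@UX-O[0],p@UY-O[1]],-1)
def to(xy,z,yaw):
    s=ctrl.read_state(); M=R.from_rotvec(s["orientation"]).as_matrix()
    d=np.r_[xy,z]-s["eef_pos"]; y0=np.arctan2(M[1,0],M[0,0])
    print("tool shift cm",(M.T@d*100).round(2),"roll deg",round(-np.degrees(yaw-y0),2),"yaw",y0.round(4),"cradle",w2c(s["eef_pos"]).round(4),"z",s["eef_pos"][2].round(4),"F",s["force"].round(2))
E
python3 - <<'E'
from h import *
print(w2c([[.5474,.0182],[.5619,.1276],[.5329,-.0913]]))
to([.52,.015],.14,1.439)
E
```

```text
[[ 0.0030976  -0.0224579 ]
 [-0.00297152  0.08773182]
 [ 0.0091853  -0.13274589]]
tool shift cm [-18.61   8.63 -13.23] roll deg 0.5 yaw 1.4478 cradle [-0.1673  0.1463] z 0.2267 F [ 0.1   1.09 -0.1 ]
```

Request:
arm_command:
  rows:
    - {"xyz": [-3.1, 1.4, -2.2], "roll": 0}
    - {"xyz": [-3.1, 1.4, -2.2], "roll": 0}
    - {"xyz": [-3.1, 1.4, -2.2], "roll": 0}
    - {"xyz": [-3.1, 1.4, -2.2], "roll": 0}
    - {"xyz": [-3.1, 1.4, -2.2], "roll": 0}
    - {"xyz": [-3.1, 1.4, -2.2], "roll": 0.5}
    - {"xyz": [0, 0, 0], "roll": 0}
    - {"xyz": [0, 0, 0], "roll": 0}

```text
time_s: 2.15
eef_pos: [0.5277, 0.0023, 0.1399]
orientation: [-1.273, -1.114, 1.099]
force: [0.2, 0.6, 0.9]
gripper_width: 0.092
```

```bash
python3 - <<'E'
from h import *
f=grab("wrist"); save(f,"w1.png",None,1.5)
to([.54,.018],.08,1.439)
c=[c2w(.05,-.1),c2w(.05,0),c2w(.05,.1)]
print(proj(f,[[*p,.015] for p in c]).round(1))
print(proj(f,[[.5619,.1276,.037],[.5329,-.0913,.037]]).round(1))
E
```

```text
tool shift cm [ 1.68  6.02 -0.96] roll deg -0.36 yaw 1.4328 cradle [-0.0134 -0.0416] z 0.14 F [-0.22  0.4   0.44]
[[197.6 236.2]
 [291.4 239.9]
 [384.2 243.7]]
[[391.3 204.6]
 [157.9 206.8]]
```

View pics/w1.png

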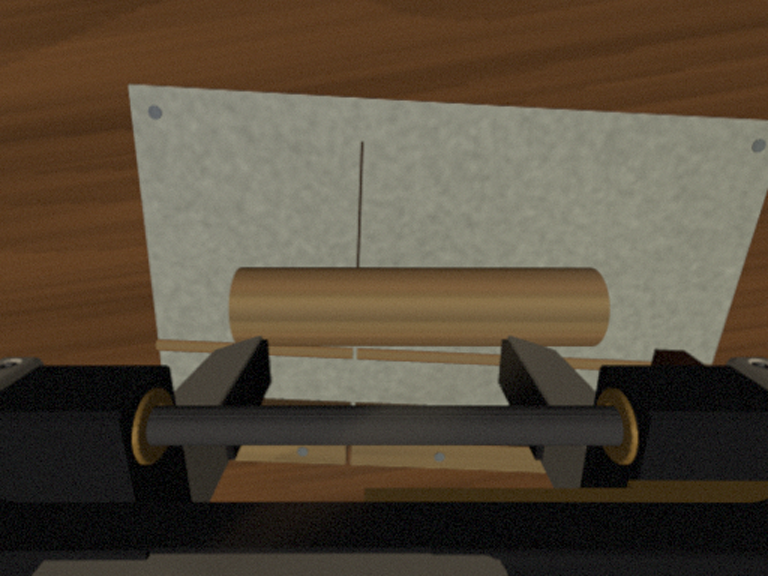

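```bash
python3 - <<'E'
from h import *
to(c2w(-.004,-.0225),.072,1.437)
E
```

```text
tool shift cm [ 1.82  6.82 -0.98] roll deg -0.24 yaw 1.4328 cradle [-0.0134 -0.0416] z 0.14 F [-0.22  0.4   0.44]
```

Request:
arm_command:
  rows:
    - {"xyz": [0.9, 1.5, -0.5], "roll": -0.2}
    - {"xyz": [0.9, 1.5, -0.5], "roll": 0}
    - {"xyz": [0, 1.5, 0], "roll": 0}
    - {"xyz": [0, 1.2, 0], "roll": 0}
    - {"xyz": [0, 0.6, 0], "roll": 0}
    - {"xyz": [0, 0.3, 0], "roll": 0}
    - {"xyz": [0, 0, 0], "roll": 0}

```text
time_s: 2.9
eef_pos: [0.5409, 0.0298, 0.0688]
orientation: [-1.267, -1.126, 1.109]
force: [0.6, 0.3, 0.3]
gripper_width: 0.0914
```

```bash
python3 - <<'E'
from h import *
to(c2w(-.004,-.0225),.063,1.437)
E
```

```text
tool shift cm [-1.03  0.57 -0.08] roll deg 0.55 yaw 1.4467 cradle [-0.0055 -0.0123] z 0.0688 F [0.6  0.33 0.28]
```

Request:
arm_command:
  rows:
    - {"xyz": [-0.5, 0.1, 0], "roll": 0.5}
    - {"xyz": [-0.4, 0.1, 0], "roll": 0}
    - {"xyz": [0, 0.1, 0], "roll": 0}
    - {"xyz": [0, 0.1, 0], "roll": 0}
    - {"xyz": [0, 0, 0], "roll": 0}

```text
time_s: 3.4
eef_pos: [0.5408, 0.0199, 0.066]
orientation: [-1.274, -1.121, 1.1]
force: [0.6, -1.2, 0.0]
gripper_width: 0.0917
```

```bash
python3 - <<'E'
from h import *
to(c2w(-.004,-.0225),.063,1.437)
E
```

```text
tool shift cm [-0.05  0.3   0.03] roll deg -0.01 yaw 1.4368 cradle [-0.0037 -0.022 ] z 0.066 F [ 0.55 -1.24  0.02]
```

Request:
arm_command:
  rows:
    - {"xyz": [0, 0.1, 0], "roll": 0}
    - {"xyz": [0, 0.1, 0], "roll": 0}
    - {"xyz": [0, 0.05, 0], "roll": 0}
    - {"xyz": [0, 0, 0], "roll": 0}

```text
time_s: 3.8
eef_pos: [0.541, 0.0199, 0.0636]
orientation: [-1.274, -1.121, 1.1]
force: [-0.8, 1.2, 0.6]
gripper_width: 0.0917
```

Request:
arm_command:
  rows:
    - {"xyz": [0, 0.1, 0], "roll": 0}
    - {"xyz": [0, 0, 0], "roll": 0}

```text
time_s: 4.0
eef_pos: [0.5411, 0.0199, 0.0626]
orientation: [-1.274, -1.121, 1.1]
force: [0.2, -0.3, -0.7]
gripper_width: 0.0914
```

Request:
arm_command:
  rows:
    - {"xyz": [0, 0.05, 0], "roll": 0}
    - {"xyz": [0, 0, 0], "roll": 0}

```text
time_s: 4.2
eef_pos: [0.5415, 0.0199, 0.0625]
orientation: [-1.275, -1.122, 1.1]
force: [0.3, -0.0, 0.9]
gripper_width: 0.0919
```

Request:
arm_command:
  rows:
    - {"xyz": [0, 0.05, 0], "roll": 0}
    - {"xyz": [0, 0, 0], "roll": 0}

```text
time_s: 4.4
eef_pos: [0.542, 0.0198, 0.0624]
orientation: [-1.276, -1.123, 1.099]
force: [0.1, 1.0, 1.3]
gripper_width: 0.0917
```

Request:
arm_command:
  rows:
    - {"xyz": [0, 0.06, -0.3], "roll": 0.4}
    - {"xyz": [0, 0.06, -0.4], "roll": 0.6}
    - {"xyz": [0, 0.06, -0.4], "roll": 0.6}

```text
time_s: 4.7
eef_pos: [0.5546, 0.018, 0.0623]
orientation: [-1.291, -1.103, 1.076]
force: [0.2, -0.2, 6.0]
gripper_width: 0.0917
```

```bash
python3 - <<'E'
from h import *
f=grab("top"); save(f,"t2.png",(165,95,315,215),5)
f=grab("wrist"); save(f,"w2.png",None,1.5)
to(c2w(-.004,-.0225),.063,1.384)
E
```

```text
tool shift cm [-0.09 -0.1   1.46] roll deg 1.36 yaw 1.4078 cradle [ 0.0106 -0.0213] z 0.0623 F [-0.13 -0.47  5.95]
```

View pics/w2.png

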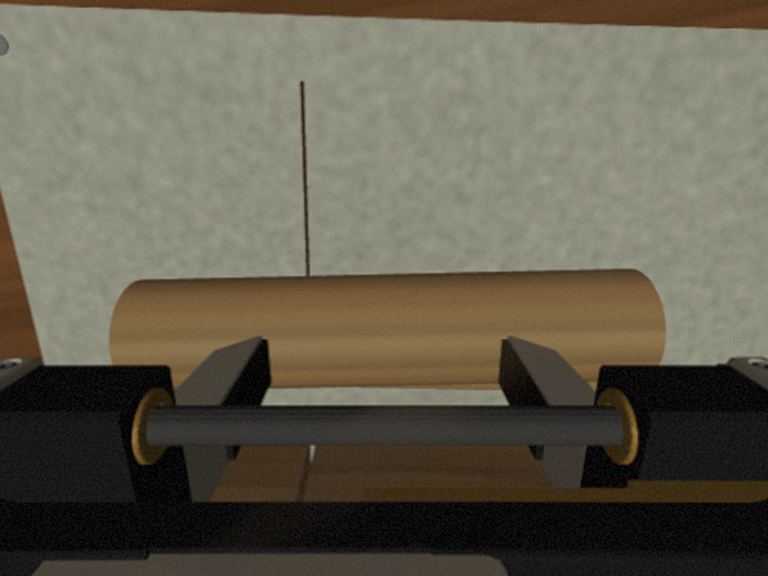

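View pics/t2.png

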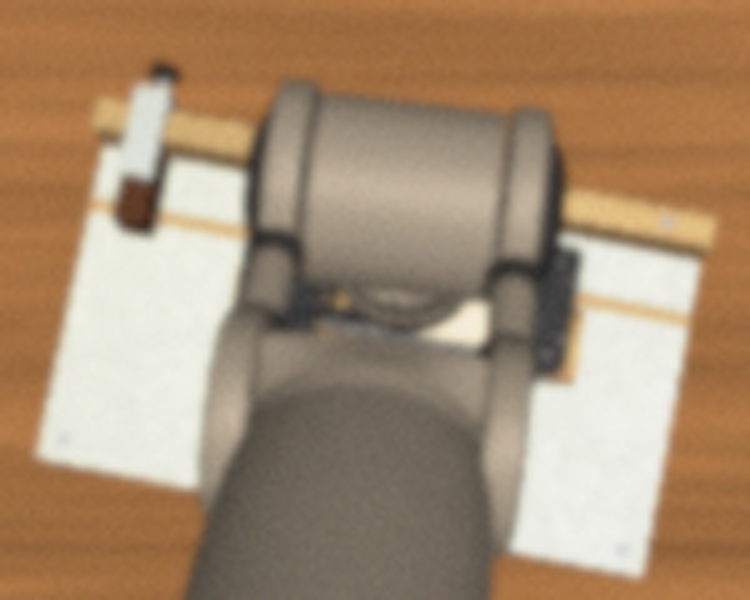

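```bash
cat >> h.py <<'E'
def edge(f,cols,r0=90,r1=260,lower=False):
    hsv=cv2.cvtColor(cv2.GaussianBlur(f["image"],(3,3),0),cv2.COLOR_RGB2HSV)
    out=[]
    for c in cols:
        m=(hsv[r0:r1,c,1]>75)
        # first run of >=15
        k=np.convolve(m,np.ones(15),"valid")
        i=np.where(k>=15)[0]
        if len(i): out.append([c,r0+i[0]-.5])
    return np.array(out)
def axis(f,cols=None,z=.037,**kw):
    e=edge(f,cols if cols is not None else [c for c in range(125,395,5) if not 195<c<212],**kw)
    l=cv2.fitLine(e.astype(np.float32),cv2.DIST_HUBER,0,.01,.01).ravel()
    pts=[l[2:]+l[:2]*t for t in(-60,60)]
    d=ray(f,pts); n=np.cross(d[0],d[1]); n/=np.linalg.norm(n)
    # blank axis is on the +UX side
    if n[:2]@UX<0: n=-n
    # n.(P-p)=.025 with P z fixed: a line in world xy
    a=n[:2]; b=.025+n[:2]@f["p"][:2]-n[2]*(z-f["p"][2])
    u=np.array([-a[1],a[0]])/np.linalg.norm(a); u*=np.sign(u@UY)
    def atY(yc): # point on axis with cradle y
        p0=a*b/(a@a); t=(yc-w2c(p0)[1])/(u@UY); return w2c(p0+t*u)
    print("axis yaw rel cradle",round(float(np.arctan2(-(u@UX),u@UY)),4),"x at y=-.1,-.02,.06",[round(float(atY(y)[0]),4) for y in(-.1,-.02,.06)], "resid",np.abs((e-l[2:])@[-l[1],l[0]]).max().round(1))
E
python3 - <<'E'
from h import *
f=grab("wrist"); axis(f)
to(c2w(-.004,-.0225),.063,1.384)
E
```

```text
axis yaw rel cradle 0.0433 x at y=-.1,-.02,.06 [0.0116, 0.0082, 0.0047] resid 0.5
tool shift cm [-0.09 -0.1   1.44] roll deg 1.38 yaw 1.4081 cradle [ 0.0104 -0.0213] z 0.0623 F [-0.12 -0.22  6.55]
```

Request:
arm_command:
  rows:
    - {"xyz": [0, 0.05, -0.4], "roll": 1.0}
    - {"xyz": [0, 0.05, -0.4], "roll": 1.0}
    - {"xyz": [0, 0.04, -0.3], "roll": 0.8}

```text
time_s: 5.15
eef_pos: [0.5674, 0.0159, 0.0625]
orientation: [-1.314, -1.068, 1.036]
force: [0.3, 0.5, 6.1]
gripper_width: 0.0917
```

```bash
python3 - <<'E'
from h import *
f=grab("wrist"); axis(f)
to(c2w(-.004,-.0225),.063,1.384)
E
```

```text
axis yaw rel cradle 0.0429 x at y=-.1,-.02,.06 [0.0169, 0.0135, 0.0101] resid 0.5
tool shift cm [-0.23 -0.11  2.77] roll deg -1.61 yaw 1.3559 cradle [ 0.0238 -0.021 ] z 0.0625 F [ 0.58 -0.02  5.32]
```

Request:
arm_command:
  rows:
    - {"xyz": [0, -0.6, 0], "roll": 0}
    - {"xyz": [1.2, 0, 0.6], "roll": -1}
    - {"xyz": [1.2, 0, 0.6], "roll": -1}
    - {"xyz": [1.2, 0, 0.5], "roll": 0}
    - {"xyz": [0, 0, 0], "roll": 0}
    - {"xyz": [0, 0, 0], "roll": 0}

```text
time_s: 5.8
eef_pos: [0.5557, 0.0591, 0.0671]
orientation: [-1.296, -1.093, 1.066]
force: [-0.4, -0.7, 1.0]
gripper_width: 0.0919
```

```bash
python3 - <<'E'
from h import *
f=grab("wrist"); axis(f); save(f,"w3.png",None,1.5)
to(c2w(.005,.015),.063,1.384)
E
```

```text
axis yaw rel cradle 0.0429 x at y=-.1,-.02,.06 [0.0163, 0.0129, 0.0095] resid 13.4
tool shift cm [-0.43  0.41 -0.13] roll deg 0.57 yaw 1.3939 cradle [0.0036 0.0192] z 0.0671 F [-0.38  0.96  0.63]
```

View pics/w3.png

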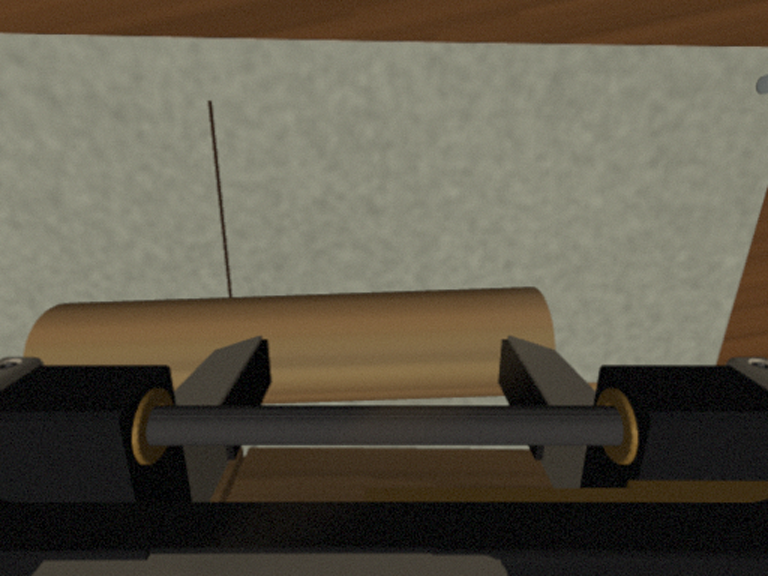

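Request:
arm_command:
  rows:
    - {"xyz": [0, 0.2, 0], "roll": 0}
    - {"xyz": [0, 0.15, 0], "roll": 0}
    - {"xyz": [0, 0.08, 0], "roll": 0}
    - {"xyz": [0, 0.06, -0.1], "roll": 0}
    - {"xyz": [0, 0.06, -0.3], "roll": 0.3}
    - {"xyz": [0, 0.05, -0.4], "roll": 0.5}

```text
time_s: 6.45
eef_pos: [0.5657, 0.057, 0.0625]
orientation: [-1.305, -1.085, 1.05]
force: [0.9, 2.4, 2.7]
gripper_width: 0.0921
```

```bash
python3 - <<'E'
from h import *
f=grab("wrist"); axis(f,[c for c in range(60,350,5) if not 140<c<170])
to(c2w(.005,.015),.063,1.384)
E
```

```text
axis yaw rel cradle 0.0436 x at y=-.1,-.02,.06 [0.0212, 0.0177, 0.0143] resid 0.5
tool shift cm [-0.41 -0.08  0.96] roll deg -0.39 yaw 1.3772 cradle [0.0147 0.019 ] z 0.0625 F [0.52 1.74 3.23]
```

Request:
arm_command:
  rows:
    - {"xyz": [0, 0.06, -0.4], "roll": 0}
    - {"xyz": [0, 0.06, -0.4], "roll": 0}
    - {"xyz": [0, 0.06, -0.4], "roll": 0}
    - {"xyz": [0, 0.05, -0.2], "roll": 0}

```text
time_s: 6.9
eef_pos: [0.5831, 0.0544, 0.0626]
orientation: [-1.309, -1.089, 1.046]
force: [-0.0, 1.7, 6.4]
gripper_width: 0.0915
```

```bash
python3 - <<'E'
from h import *
f=grab("wrist"); axis(f,[c for c in range(60,350,5) if not 140<c<170])
to(c2w(.005,.015),.063,1.384)
E
```

```text
axis yaw rel cradle 0.0437 x at y=-.1,-.02,.06 [0.0301, 0.0267, 0.0232] resid 0.5
tool shift cm [-0.49 -0.11  2.67] roll deg -0.38 yaw 1.3774 cradle [0.0318 0.0198] z 0.0627 F [1.12 2.52 5.17]
```

Request:
arm_command:
  rows:
    - {"xyz": [0, -0.6, 0], "roll": 0}
    - {"xyz": [0, 0, 0.6], "roll": 0}
    - {"xyz": [0, 0, 0.6], "roll": 0}
    - {"xyz": [0, 0, 0.2], "roll": 0}
    - {"xyz": [0, 0.1, 0], "roll": 0}
    - {"xyz": [0, 0.1, 0], "roll": 0}

```text
time_s: 7.55
eef_pos: [0.5666, 0.0564, 0.0651]
orientation: [-1.307, -1.086, 1.049]
force: [0.3, -0.2, 0.2]
gripper_width: 0.0918
```

```bash
python3 - <<'E'
from h import *
f=grab("wrist"); axis(f,[c for c in range(60,350,5) if not 140<c<170])
to(c2w(.017,.015),.063,1.384)
E
```

```text
axis yaw rel cradle 0.044 x at y=-.1,-.02,.06 [0.0295, 0.026, 0.0224] resid 0.5
tool shift cm [-0.37  0.19 -0.22] roll deg -0.39 yaw 1.3772 cradle [0.0148 0.0187] z 0.0649 F [-0.62  0.1   0.42]
```

Request:
arm_command:
  rows:
    - {"xyz": [0, 0.15, -0.1], "roll": -0.4}
    - {"xyz": [0, 0.1, 0], "roll": 0}
    - {"xyz": [0, 0.07, -0.2], "roll": 0}
    - {"xyz": [0, 0.06, -0.4], "roll": 0}
    - {"xyz": [0, 0.06, -0.4], "roll": 0}
    - {"xyz": [0, 0.06, -0.4], "roll": 0}

```text
time_s: 8.2
eef_pos: [0.5849, 0.0539, 0.0628]
orientation: [-1.308, -1.096, 1.051]
force: [-0.2, 2.9, 9.5]
gripper_width: 0.0917
```

```bash
python3 - <<'E'
from h import *
f=grab("wrist"); axis(f,[c for c in range(60,350,5) if not 140<c<170])
to(c2w(.017,.015),.063,1.384)
E
```

```text
axis yaw rel cradle 0.0447 x at y=-.1,-.02,.06 [0.0386, 0.035, 0.0314] resid 0.5
tool shift cm [-0.46 -0.05  1.72] roll deg 0.07 yaw 1.3853 cradle [0.0342 0.0196] z 0.0631 F [0.07 2.01 6.24]
```

Request:
arm_command:
  rows:
    - {"xyz": [0, 0.04, -0.3], "roll": 0}
    - {"xyz": [0, 0.04, -0.4], "roll": 0}
    - {"xyz": [0, 0.04, -0.3], "roll": 0}

```text
time_s: 8.55
eef_pos: [0.5979, 0.0525, 0.0644]
orientation: [-1.311, -1.101, 1.048]
force: [-0.7, -0.2, 7.3]
gripper_width: 0.0919
```

```bash
python3 - <<'E'
from h import *
f=grab("wrist"); axis(f,[c for c in range(60,350,5) if not 140<c<170])
to(c2w(.017,.015),.063,1.384)
E
```

```text
axis yaw rel cradle 0.0447 x at y=-.1,-.02,.06 [0.0454, 0.0419, 0.0383] resid 0.5
tool shift cm [-0.55  0.04  3.  ] roll deg 0.08 yaw 1.3854 cradle [0.0469 0.0205] z 0.0646 F [-0.35  0.6   6.6 ]
```

Request:
arm_command:
  rows:
    - {"xyz": [0, 0.05, 0.3], "roll": 0}
    - {"xyz": [0, 0.07, 0.4], "roll": 0}
    - {"xyz": [0, 0.07, 0.4], "roll": 0}
    - {"xyz": [0, 0.06, 0.4], "roll": 0}
    - {"xyz": [0, 0.05, 0.3], "roll": 0}

```text
time_s: 9.1
eef_pos: [0.582, 0.0544, 0.0626]
orientation: [-1.316, -1.104, 1.047]
force: [-1.3, -0.4, 4.3]
gripper_width: 0.0918
```

```bash
python3 - <<'E'
from h import *
f=grab("wrist"); axis(f,[c for c in range(60,350,5) if not 140<c<170])
to(c2w(.017,.015),.063,1.384);print(ctrl.read_state()["joint_pos"])
E
```

```text
axis yaw rel cradle 0.0417 x at y=-.1,-.02,.06 [0.0364, 0.0331, 0.0298] resid 0.5
tool shift cm [-0.45 -0.11  1.28] roll deg 0.12 yaw 1.386 cradle [0.0298 0.0195] z 0.0625 F [-1.22 -1.19  5.74]
[-0.04033109  0.60003728  1.59773175  0.00583027  0.9034546  -1.42966986]
```

Request:
arm_command:
  rows:
    - {"xyz": [0, -0.3, 0], "roll": 0}
    - {"xyz": [0, -1, 0], "roll": 4}
    - {"xyz": [0, -1, 0], "roll": 8.5}
    - {"xyz": [0, 0, 0], "roll": 8.5}
    - {"xyz": [0, 0, 0], "roll": 8.5}
    - {"xyz": [0, 0, 0], "roll": 8.5}
    - {"xyz": [0, 0, 0], "roll": 8.5}
    - {"xyz": [0, 0, 0], "roll": 8.5}
    - {"xyz": [0, 0, 0], "roll": 8.5}
    - {"xyz": [0, 0, 0], "roll": 8.5}
  grip: 0
  newtons: 10

```text
time_s: 10.15
eef_pos: [0.5773, 0.0556, 0.0821]
orientation: [-1.565, -0.111, 0.062]
force: [0.1, -0.1, 0.4]
gripper_width: 0.0165
```

```bash
python3 - <<'E'
from h import *
to(c2w(.0185,-.005),.063,PH)
E
```

```text
tool shift cm [-1.45  1.86 -2.18] roll deg 17.01 yaw 0.1101 cradle [0.0255 0.0199] z 0.0821 F [ 0.06 -0.08  0.44]
```

Request:
arm_command:
  rows:
    - {"xyz": [0, 0, 0], "roll": 8}
    - {"xyz": [0, 0, 0], "roll": 5}
    - {"xyz": [-0.4, 0, -0.8], "roll": 0}
    - {"xyz": [-0.4, 0, -0.8], "roll": 0}
    - {"xyz": [-0.2, 0, -0.5], "roll": 0}
    - {"xyz": [0, 0, 0], "roll": 0}

```text
time_s: 10.75
eef_pos: [0.5619, 0.0347, 0.0794]
orientation: [-1.56, 0.078, -0.117]
force: [0.1, -0.3, 0.3]
gripper_width: 0.0006
```

```bash
python3 - <<'E'
from h import *
f=grab("wrist"); save(f,"w4.png",None,1.5)
f=grab("side"); save(f,"s4.png",(130,120,330,270),4)
to(c2w(.0185,-.005),.068,PH); print(ctrl.read_state()["gripper_width"])
E
```

```text
tool shift cm [ 0.34  1.16 -0.24] roll deg 3.59 yaw -0.1242 cradle [ 0.0147 -0.0029] z 0.0796 F [-0.07  0.48  0.27]
0.0005218620994784292
```

View pics/w4.png

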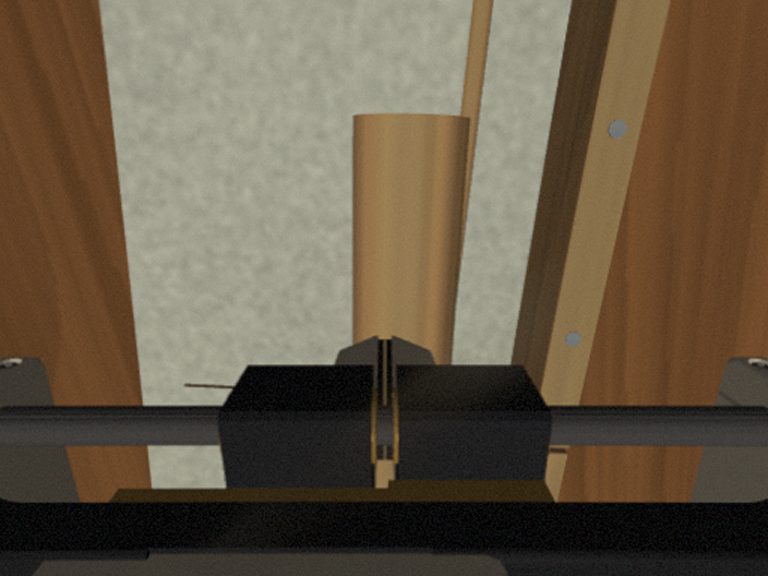

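View pics/s4.png

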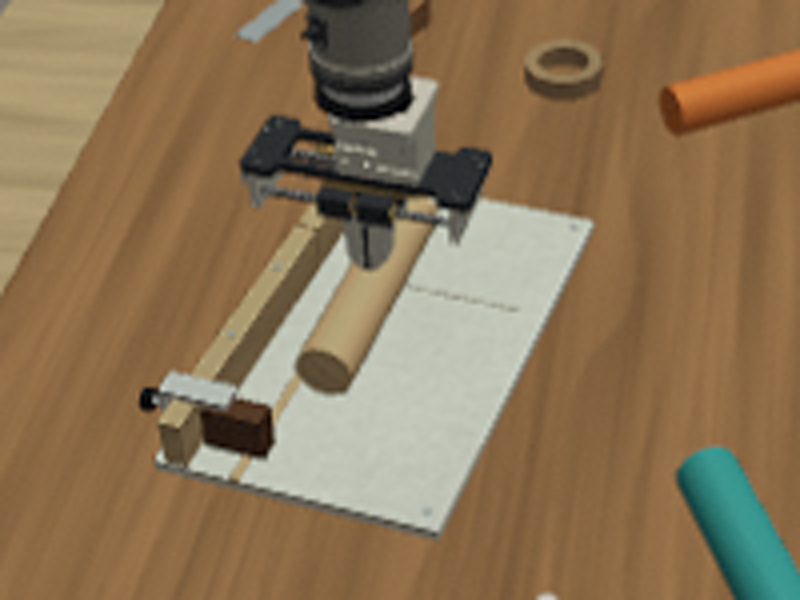

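Request:
arm_command:
  rows:
    - {"xyz": [0.4, 0.5, -0.1], "roll": 3.5}
    - {"xyz": [0.3, 0.4, 0], "roll": 0}
    - {"xyz": [0, 0.2, 0], "roll": 0}
    - {"xyz": [0, 0, 0], "roll": 0}

```text
time_s: 11.25
eef_pos: [0.5703, 0.0336, 0.0686]
orientation: [-1.556, 0.123, -0.164]
force: [-0.3, -0.0, 0.3]
gripper_width: 0.0009
```

```bash
python3 - <<'E'
from h import *
to(c2w(.022,-.005),.063,PH)
E
```

```text
tool shift cm [-0.09  0.56 -0.2 ] roll deg 0.23 yaw -0.1828 cradle [ 0.0227 -0.003 ] z 0.0686 F [-0.33 -0.03  0.28]
```

Request:
arm_command:
  rows:
    - {"xyz": [0, 0.3, 0], "roll": 0}
    - {"xyz": [0, 0.2, 0], "roll": 0}
    - {"xyz": [0, 0.1, 0], "roll": 0}
    - {"xyz": [0, 0.06, 0], "roll": 0}
    - {"xyz": [0, 0.05, 0], "roll": 0}

```text
time_s: 11.75
eef_pos: [0.5713, 0.0339, 0.0622]
orientation: [-1.556, 0.118, -0.164]
force: [-0.3, -0.9, 3.6]
gripper_width: 0.0007
```

Request:
arm_command:
  rows:
    - {"xyz": [0.3, 0.06, 0], "roll": 0}
    - {"xyz": [0.4, 0.06, 0], "roll": 0}
    - {"xyz": [0.4, 0.06, 0], "roll": 0}
    - {"xyz": [0.4, 0.06, 0], "roll": 0}

```text
time_s: 12.15
eef_pos: [0.5886, 0.0314, 0.062]
orientation: [-1.555, 0.115, -0.167]
force: [-0.4, 1.4, 6.6]
gripper_width: 0.0006
```

```bash
cat >> h.py <<'E'
def axis2(f,z=.037):
    # jaws-across view (tool z along +UY): left (rear) edge of blank, by row, above the gripper
    hsv=cv2.cvtColor(cv2.GaussianBlur(f["image"],(3,3),0),cv2.COLOR_RGB2HSV); e=[]
    for r in range(100,215,4):
        m=hsv[r,130:330,1]>75; k=np.convolve(m,np.ones(25),"valid"); i=np.where(k>=25)[0]
        if len(i): e.append([130+i[0]-.5,r])
    e=np.array(e); l=cv2.fitLine(e.astype(np.float32),cv2.DIST_HUBER,0,.01,.01).ravel()
    d=ray(f,[l[2:]+l[:2]*t for t in(-40,40)]); n=np.cross(d[0],d[1]); n/=np.linalg.norm(n)
    if n[:2]@UX<0: n=-n
    a=n[:2]; b=.025+a@f["p"][:2]-n[2]*(z-f["p"][2]); u=np.array([-a[1],a[0]])/np.linalg.norm(a); u*=np.sign(u@UY)
    p0=a*b/(a@a)
    print("yaw",round(float(np.arctan2(-(u@UX),u@UY)),4),"x at -.13,-.02,.0,.09",[round(float(w2c(p0+u*((y-w2c(p0)[1])/(u@UY)))[0]),4) for y in(-.13,-.02,0,.09)],"resid",np.abs((e-l[2:])@[-l[1],l[0]]).max().round(1))
E
python3 - <<'E'
from h import *
f=grab("wrist"); axis2(f); save(f,"w5.png",None,1.5)
to(c2w(.022,-.005),.063,PH)
E
```

```text
yaw 0.0383 x at -.13,-.02,.0,.09 [0.0387, 0.0344, 0.0337, 0.0302] resid 0.5
tool shift cm [-1.99 -0.16 -0.31] roll deg 0.36 yaw -0.1804 cradle [ 0.0419 -0.0018] z 0.0621 F [0.32 1.42 6.04]
```

View pics/w5.png

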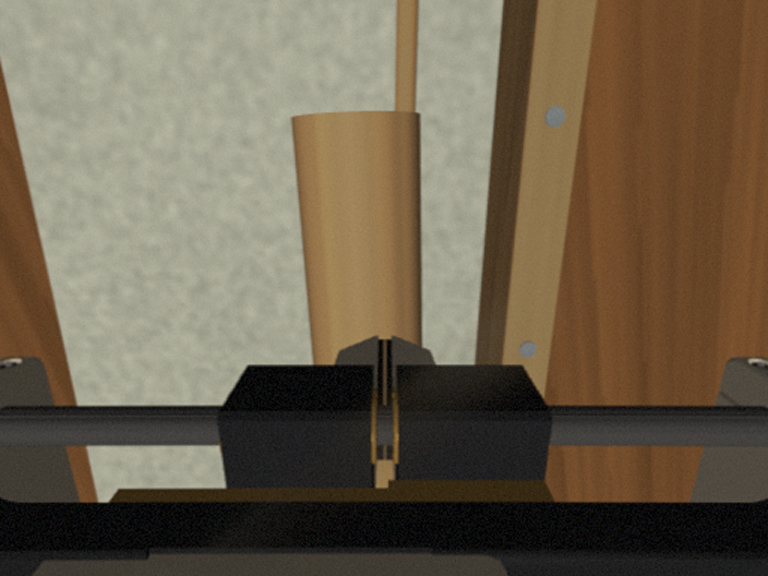

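Request:
arm_command:
  rows:
    - {"xyz": [0, -0.5, 0], "roll": 0}
    - {"xyz": [-0.6, 0, 0], "roll": 0}
    - {"xyz": [-0.6, 0, 0], "roll": 0}
    - {"xyz": [-0.4, 0.1, 0], "roll": 0}
    - {"xyz": [0, 0.2, 0], "roll": 0}
    - {"xyz": [0, 0.1, 0], "roll": 0}
    - {"xyz": [0, 0, 0], "roll": 0}

```text
time_s: 12.9
eef_pos: [0.572, 0.0341, 0.0618]
orientation: [-1.556, 0.115, -0.167]
force: [0.5, -0.2, 0.5]
gripper_width: 0.0004
```

```bash
python3 - <<'E'
from h import *
f=grab("wrist"); axis2(f)
to(c2w(.024,-.005),.0625,PH)
E
```

```text
yaw 0.039 x at -.13,-.02,.0,.09 [0.02, 0.0157, 0.015, 0.0114] resid 0.5
tool shift cm [-0.01 -0.09 -0.27] roll deg 0.38 yaw -0.1802 cradle [ 0.0241 -0.0023] z 0.0617 F [-0.48 -0.18  1.52]
```

```bash
python3 - <<'E'
from h import *
f=grab("wrist"); axis2(f);f=grab("wrist"); axis2(f); save(f,"w6.png",None,1.5)
f=grab("side"); save(f,"s6.png",(130,120,330,270),4)
to(c2w(.024,-.005),.0625,PH)
E
```

```text
yaw 0.0397 x at -.13,-.02,.0,.09 [0.0201, 0.0157, 0.0149, 0.0113] resid 0.5
yaw 0.0395 x at -.13,-.02,.0,.09 [0.02, 0.0157, 0.0149, 0.0113] resid 0.5
tool shift cm [-0.01 -0.1  -0.27] roll deg 0.37 yaw -0.1803 cradle [ 0.0241 -0.0023] z 0.0616 F [ 0.77 -0.46  3.55]
```

View pics/w6.png

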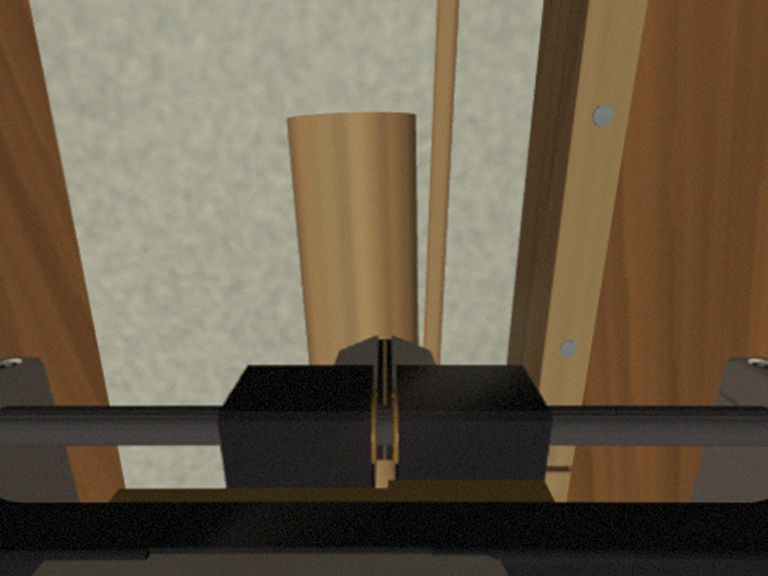

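View pics/s6.png

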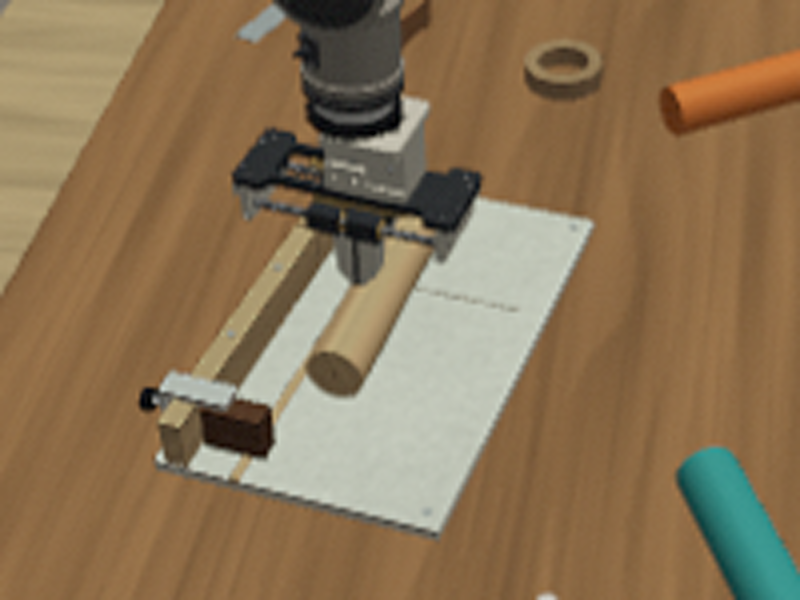

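Request:
arm_command:
  rows:
    - {"xyz": [0, -1, 0], "roll": 0}
    - {"xyz": [-0.3, -0.2, 0], "roll": 0}
    - {"xyz": [-0.7, 0, 0], "roll": 0}
    - {"xyz": [-0.7, 0, 0], "roll": 0}
    - {"xyz": [-0.1, 0.3, 0], "roll": 0}
    - {"xyz": [0, 0.2, 0], "roll": 0}
    - {"xyz": [0, 0, 0], "roll": 0}

```text
time_s: 13.8
eef_pos: [0.5502, 0.0379, 0.0673]
orientation: [-1.556, 0.119, -0.163]
force: [-0.3, -0.4, 0.1]
gripper_width: 0.0003
```

```bash
python3 - <<'E'
from h import *
f=grab("wrist"); axis2(f)
to(c2w(.006,-.005),.0625,PH)
E
```

```text
yaw 0.0397 x at -.13,-.02,.0,.09 [0.018, 0.0137, 0.0129, 0.0093] resid 0.5
tool shift cm [ 0.35  0.5  -0.25] roll deg 0.39 yaw -0.1801 cradle [ 0.0023 -0.0026] z 0.0674 F [-0.34  0.71  0.27]
```

Request:
arm_command:
  rows:
    - {"xyz": [0, 0.3, 0], "roll": 0}
    - {"xyz": [0, 0.15, 0], "roll": 0}
    - {"xyz": [0, 0.08, 0], "roll": 0}
    - {"xyz": [0.3, 0.07, 0], "roll": 0}
    - {"xyz": [0.4, 0.07, 0], "roll": 0}
    - {"xyz": [0.4, 0.07, 0], "roll": 0}
    - {"xyz": [0.4, 0.07, 0], "roll": 0}
    - {"xyz": [0.4, 0.07, 0], "roll": 0}

```text
time_s: 14.65
eef_pos: [0.5741, 0.0343, 0.0623]
orientation: [-1.555, 0.112, -0.17]
force: [0.3, 0.6, 5.7]
gripper_width: 0.0004
```

```bash
python3 - <<'E'
from h import *
f=grab("wrist"); axis2(f)
to(c2w(.006,-.005),.0625,PH)
E
```

```text
yaw 0.0373 x at -.13,-.02,.0,.09 [0.0297, 0.0256, 0.0248, 0.0215] resid 0.5
tool shift cm [-2.11 -0.1  -0.32] roll deg 0.37 yaw -0.1804 cradle [ 0.0271 -0.0016] z 0.0623 F [0.68 0.67 5.51]
```

Request:
arm_command:
  rows:
    - {"xyz": [0.4, 0.07, 0], "roll": 0}
    - {"xyz": [0.4, 0.07, 0], "roll": 0}
    - {"xyz": [0.2, 0.06, 0], "roll": 0}
    - {"xyz": [0, 0, 0], "roll": 0}
    - {"xyz": [0.1, -1, 0], "roll": 0}
    - {"xyz": [0, -0.2, 0], "roll": 0}
    - {"xyz": [-0.6, 0, 0], "roll": 0}
    - {"xyz": [-0.6, 0, 0], "roll": 0}
    - {"xyz": [0, 0.3, 0], "roll": 0}
    - {"xyz": [0, 0, 0], "roll": 0}

```text
time_s: 15.7
eef_pos: [0.5721, 0.0344, 0.0689]
orientation: [-1.555, 0.114, -0.169]
force: [0.3, -0.2, -0.1]
gripper_width: 0.0006
```

```bash
python3 - <<'E'
from h import *
f=grab("wrist"); axis2(f)
to(c2w(.02,-.005),.0625,PH)
E
```

```text
yaw 0.0388 x at -.13,-.02,.0,.09 [0.0349, 0.0306, 0.0298, 0.0263] resid 0.5
tool shift cm [-0.47  0.64 -0.31] roll deg 0.37 yaw -0.1803 cradle [ 0.0245 -0.002 ] z 0.0691 F [-0.44  0.06  0.18]
```

Request:
arm_command:
  rows:
    - {"xyz": [-0.4, 0.3, 0], "roll": 0}
    - {"xyz": [0, 0.2, 0], "roll": 0}
    - {"xyz": [0, 0.1, 0], "roll": 0}
    - {"xyz": [0, 0.07, 0], "roll": 0}
    - {"xyz": [0.3, 0.07, 0], "roll": 0}
    - {"xyz": [0.4, 0.07, 0], "roll": 0}
    - {"xyz": [0.4, 0.07, 0], "roll": 0}

```text
time_s: 16.45
eef_pos: [0.5818, 0.0335, 0.0629]
orientation: [-1.554, 0.109, -0.173]
force: [0.5, 1.6, 5.8]
gripper_width: 0.0002
```

```bash
python3 - <<'E'
from h import *
f=grab("wrist"); axis2(f)
to(c2w(.02,-.005),.0625,PH)
E
```

```text
yaw 0.0371 x at -.13,-.02,.0,.09 [0.0417, 0.0376, 0.0369, 0.0336] resid 0.5
tool shift cm [-1.5  -0.02 -0.39] roll deg 0.36 yaw -0.1805 cradle [ 0.0349 -0.001 ] z 0.0629 F [0.34 1.89 5.44]
```

Request:
arm_command:
  rows:
    - {"xyz": [0.4, 0.06, 0], "roll": 0}
    - {"xyz": [0.4, 0.05, 0], "roll": 0}
    - {"xyz": [0.4, 0.05, 0], "roll": 0}
    - {"xyz": [0.3, 0.05, 0], "roll": 0}

```text
time_s: 16.9
eef_pos: [0.6012, 0.0305, 0.0648]
orientation: [-1.554, 0.102, -0.18]
force: [-0.0, -0.0, 2.0]
gripper_width: 0.0002
```

```bash
python3 - <<'E'
from h import *
f=grab("wrist"); axis2(f,.039)
to(c2w(.02,-.005),.0625,PH)
E
```

```text
yaw 0.0349 x at -.13,-.02,.0,.09 [0.0511, 0.0473, 0.0466, 0.0434] resid 0.6
tool shift cm [-3.42  0.05 -0.44] roll deg 0.36 yaw -0.1806 cradle [ 0.0541 -0.0004] z 0.0647 F [1.12 0.27 3.89]
```

Request:
arm_command:
  rows:
    - {"xyz": [0.3, 0.06, 0], "roll": 0}
    - {"xyz": [0.4, 0.06, 0], "roll": 0}

```text
time_s: 17.15
eef_pos: [0.6092, 0.0291, 0.0641]
orientation: [-1.554, 0.101, -0.181]
force: [-0.3, 0.3, 2.0]
gripper_width: 0.0003
```

```bash
python3 - <<'E'
from h import *
f=grab("wrist"); axis2(f,.039)
to(c2w(.02,-.005),.0625,PH)
E
```

```text
yaw 0.0366 x at -.13,-.02,.0,.09 [0.0555, 0.0514, 0.0507, 0.0474] resid 0.5
tool shift cm [-4.25 -0.07 -0.44] roll deg 0.35 yaw -0.1807 cradle [ 0.0624 -0.0003] z 0.064 F [0.68 0.77 1.15]
```

Request:
arm_command:
  rows:
    - {"xyz": [0.3, 0.06, 0], "roll": 0}
    - {"xyz": [0.3, 0.06, 0], "roll": 0}

```text
time_s: 17.4
eef_pos: [0.6159, 0.0278, 0.0626]
orientation: [-1.554, 0.102, -0.181]
force: [0.5, -0.4, 1.8]
gripper_width: 0.0003
```

```bash
python3 - <<'E'
from h import *
f=grab("wrist"); axis2(f,.039); save(f,"w7.png",None,1.5)
to(c2w(.02,-.005),.0625,PH)
E
```

```text
yaw 0.035 x at -.13,-.02,.0,.09 [0.0586, 0.0548, 0.0541, 0.0509] resid 0.5
tool shift cm [-4.9  -0.25 -0.43] roll deg 0.34 yaw -0.1808 cradle [ 0.069  -0.0003] z 0.0625 F [ 0.33 -0.15  1.04]
```

View pics/w7.png

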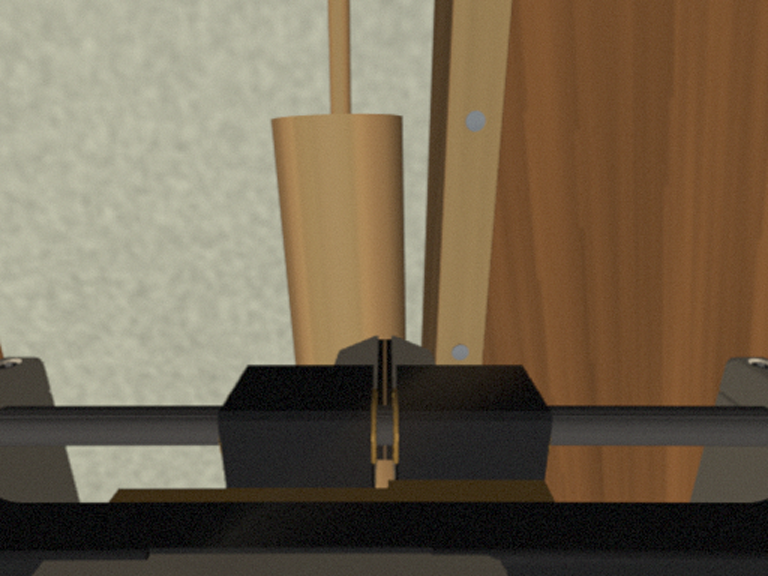

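Request:
arm_command:
  rows:
    - {"xyz": [0.2, -0.8, 0], "roll": 0}
    - {"xyz": [0, -0.8, 0], "roll": 0}
    - {"xyz": [0, 0, 0], "roll": 0}
    - {"xyz": [0, 0, 0], "roll": 0}
    - {"xyz": [0, 0, 0], "roll": 0}

```text
time_s: 17.95
eef_pos: [0.6163, 0.0273, 0.0791]
orientation: [-1.554, 0.104, -0.179]
force: [-1.2, -0.3, 0.2]
gripper_width: 0.0004
```

```bash
python3 - <<'E'
from h import *
f=grab("wrist"); axis2(f,.037); save(f,"w8.png",None,1.5)
to(c2w(.02,-.005),.0625,PH)
E
```

```text
yaw -0.0006 x at -.13,-.02,.0,.09 [0.0648, 0.0649, 0.0649, 0.0649] resid 0.5
tool shift cm [-4.98  1.41 -0.42] roll deg 0.35 yaw -0.1807 cradle [ 0.0691 -0.0008] z 0.079 F [0.47 0.57 0.04]
```

View pics/w8.png

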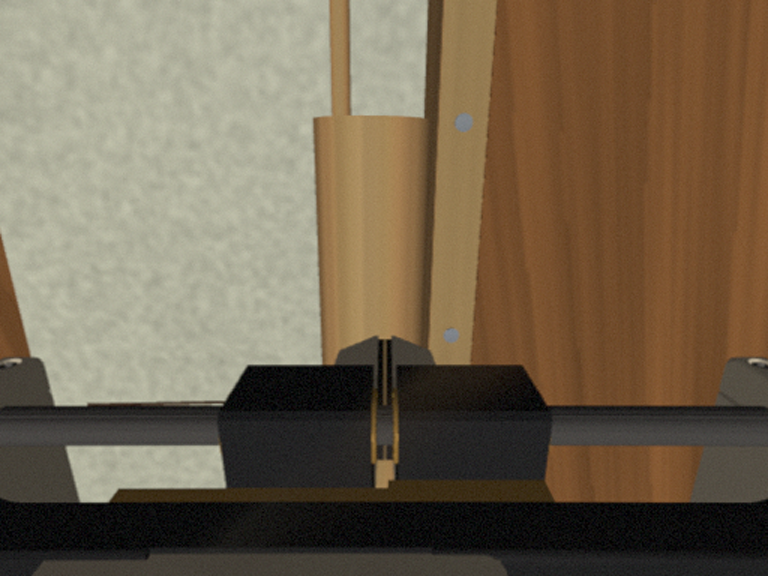

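```bash
python3 - <<'E'
from h import *
f=grab("wrist"); print(w2c(onz(f,[[368/1.5,117/1.5]],.058)))
f=grab("top"); save(f,"t8.png",(165,95,315,215),5)
t=lambda *p: (np.array(p)+.5)/5-.5+[165,95]
print(w2c(onz(f,t([154,235],[160,180],[118,225]),.055)))
f=grab("side"); save(f,"s8.png",(150,140,290,260),5)
to(c2w(.0645,-.17),.1,PH)
E
```

```text
[[0.06283686 0.09171277]]
[[0.0308271  0.14486703]
 [0.06628032 0.14837771]
 [0.0328657  0.16857316]]
tool shift cm [ -0.46  -2.42 -16.89] roll deg 0.35 yaw -0.1807 cradle [ 0.0691 -0.0007] z 0.0788 F [ 0.41  0.92 -0.83]
```

View pics/s8.png

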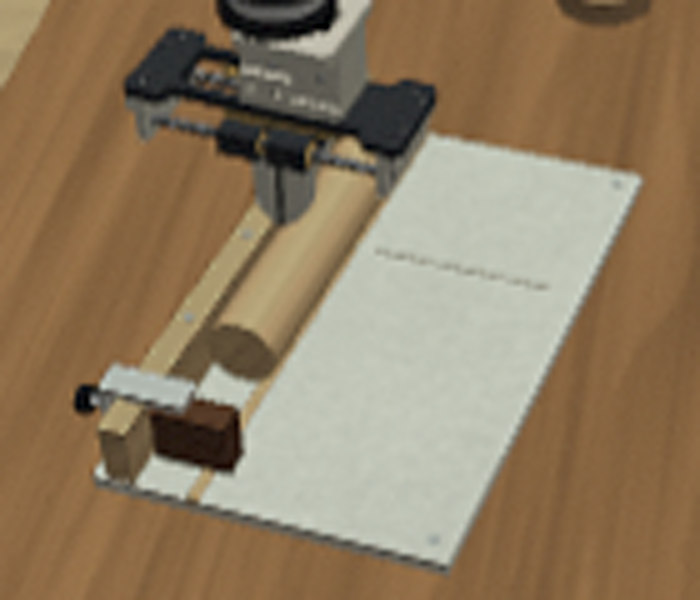

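View pics/t8.png

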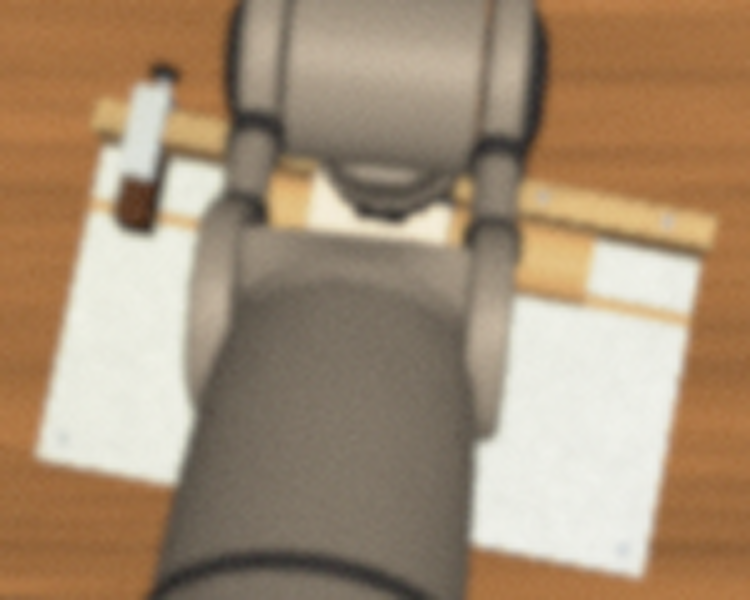

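Request:
arm_command:
  rows:
    - {"xyz": [0, -1.5, 0], "roll": 0.3}
    - {"xyz": [-0.1, -0.5, -2.5], "roll": 0}
    - {"xyz": [-0.1, 0, -4], "roll": 0}
    - {"xyz": [-0.1, 0, -4], "roll": 0}
    - {"xyz": [-0.1, 0, -3.5], "roll": 0}
    - {"xyz": [0, 0, -2], "roll": 0}
    - {"xyz": [0, 0, 0], "roll": 0}
    - {"xyz": [0, 0, 0], "roll": 0}

```text
time_s: 18.95
eef_pos: [0.5806, -0.1335, 0.0955]
orientation: [-1.553, 0.108, -0.18]
force: [0.4, 0.7, -0.1]
gripper_width: 0.0006
```

```bash
python3 - <<'E'
from h import *
f=grab("wrist"); save(f,"w9.png",None,1.5)
to(c2w(.0645,-.17),.03,PH)
E
```

```text
tool shift cm [-0.24  6.54 -0.59] roll deg 0.21 yaw -0.1831 cradle [ 0.0639 -0.1652] z 0.0955 F [ 0.76 -0.77 -0.1 ]
```

View pics/w9.png

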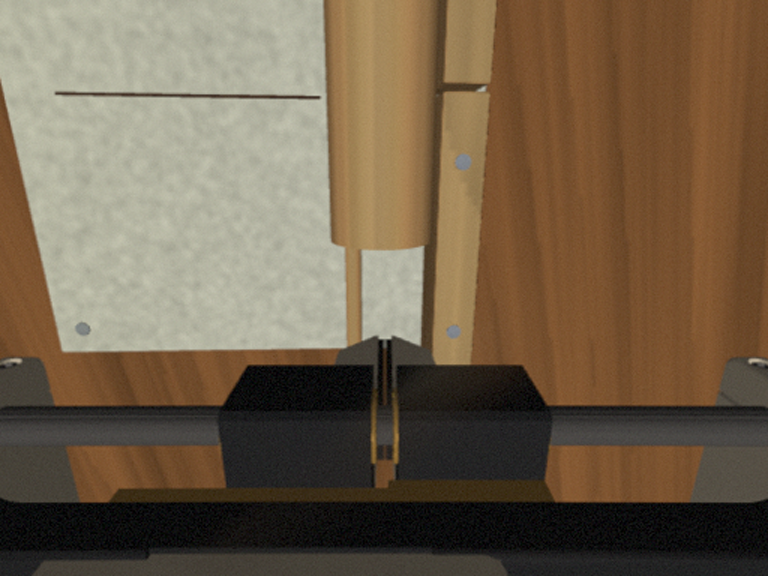

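Request:
arm_command:
  rows:
    - {"xyz": [0, 1.5, 0], "roll": 0}
    - {"xyz": [0, 2, 0], "roll": 0}
    - {"xyz": [0, 1.5, 0], "roll": 0}
    - {"xyz": [0, 0.8, 0], "roll": 0}
    - {"xyz": [0, 0.3, 0], "roll": 0}
    - {"xyz": [0, 0, 0], "roll": 0}

```text
time_s: 19.6
eef_pos: [0.586, -0.1258, 0.0336]
orientation: [-1.553, 0.099, -0.175]
force: [-0.4, -0.1, -0.2]
gripper_width: 0.0008
```

```bash
python3 - <<'E'
from h import *
f=grab("wrist"); 
print(w2c(onz(f,[[380/1.5,248/1.5]],.06)))
to(c2w(.0645,-.14),.03,PH)
E
```

```text
[[ 0.06423827 -0.10483332]]
tool shift cm [-0.34  0.4   1.68] roll deg 0.67 yaw -0.1751 cradle [ 0.0679 -0.1568] z 0.0339 F [-0.17  0.79 -1.06]
```

Request:
arm_command:
  rows:
    - {"xyz": [-0.3, 0.1, 0.3], "roll": 0.6}
    - {"xyz": [0, 0, 0.5], "roll": 0}
    - {"xyz": [0, 0, 0.4], "roll": 0}
    - {"xyz": [0, 0, 0.3], "roll": 0}
    - {"xyz": [0, 0, 0.3], "roll": 0}
    - {"xyz": [0, 0, 0.3], "roll": 0}

```text
time_s: 20.25
eef_pos: [0.5884, -0.1033, 0.0357]
orientation: [-1.553, 0.105, -0.187]
force: [-0.8, -0.6, -0.4]
gripper_width: 0.0003
```

```bash
python3 - <<'E'
from h import *
f=grab("wrist"); save(f,"w10.png",None,1.5)
to(c2w(.0645,-.084),.033,PH)
E
```

```text
tool shift cm [-0.16  0.34  4.97] roll deg 0.02 yaw -0.1864 cradle [ 0.066  -0.1338] z 0.0357 F [ 0.41  0.23 -0.8 ]
```

View pics/w10.png

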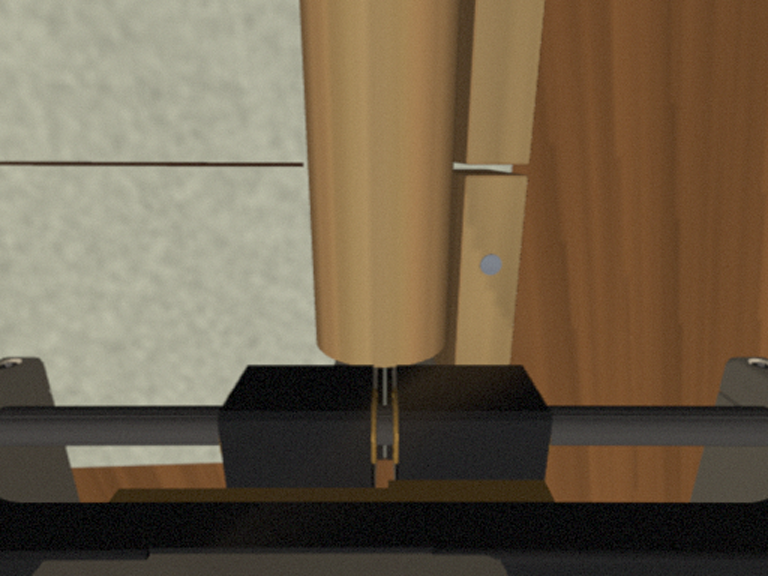

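Request:
arm_command:
  rows:
    - {"xyz": [-0.1, 0.1, 0.3], "roll": 0}
    - {"xyz": [0, 0.05, 0.3], "roll": 0}
    - {"xyz": [0, 0.05, 0.3], "roll": 0}
    - {"xyz": [0, 0.05, 0.3], "roll": 0}
    - {"xyz": [0, 0.05, 0.3], "roll": 0}

```text
time_s: 20.8
eef_pos: [0.5908, -0.0873, 0.0328]
orientation: [-1.554, 0.104, -0.188]
force: [-0.2, -0.3, 0.2]
gripper_width: 0.0005
```

```bash
python3 - <<'E'
from h import *
f=grab("wrist"); axis2(f);print(w2c(onz(f,[[380/1.5,363/1.5]],.06))); save(f,"w11.png",None,1.5)
f=grab("side"); save(f,"s11.png",(150,140,290,260),5)
to(c2w(.0645,-.084),.033,PH)
E
```

```text
yaw -0.0073 x at -.13,-.02,.0,.09 [0.0639, 0.0647, 0.0648, 0.0655] resid 0.5
[[ 0.06218244 -0.10443521]]
tool shift cm [-0.07  0.03  3.38] roll deg 0.02 yaw -0.1864 cradle [ 0.0652 -0.1178] z 0.0327 F [-0.32 -0.32 -0.16]
```

View pics/s11.png

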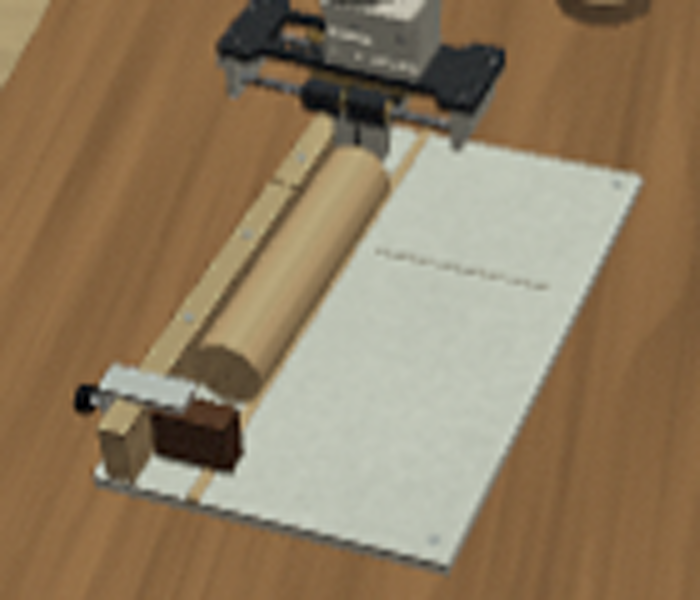

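View pics/w11.png

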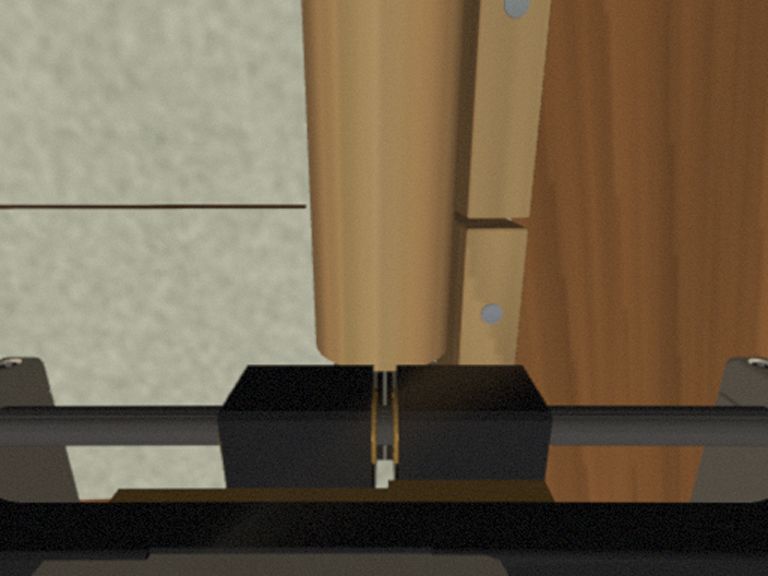

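Request:
arm_command:
  rows:
    - {"xyz": [0, 0.05, 0.3], "roll": 0}
    - {"xyz": [0, 0.05, 0.3], "roll": 0}
    - {"xyz": [0, 0.05, 0.3], "roll": 0}
    - {"xyz": [0, 0.05, 0.3], "roll": 0}
    - {"xyz": [0, 0.05, 0.3], "roll": 0}
    - {"xyz": [0, 0.05, 0.3], "roll": 0}
    - {"xyz": [0, 0, 0.2], "roll": 0}

```text
time_s: 21.6
eef_pos: [0.5949, -0.0659, 0.0298]
orientation: [-1.554, 0.104, -0.188]
force: [0.6, 0.4, 0.2]
gripper_width: 0.0007
```

```bash
python3 - <<'E'
from h import *
f=grab("top"); save(f,"t12.png",(165,95,315,215),5)
f=grab("side"); save(f,"s12.png",(150,140,290,260),5)
to(c2w(.0645,-.084),.033,PH)
E
```

```text
tool shift cm [-0.07 -0.3   1.23] roll deg 0.02 yaw -0.1865 cradle [ 0.0654 -0.0962] z 0.0299 F [1.21 0.22 0.28]
```

View pics/s12.png

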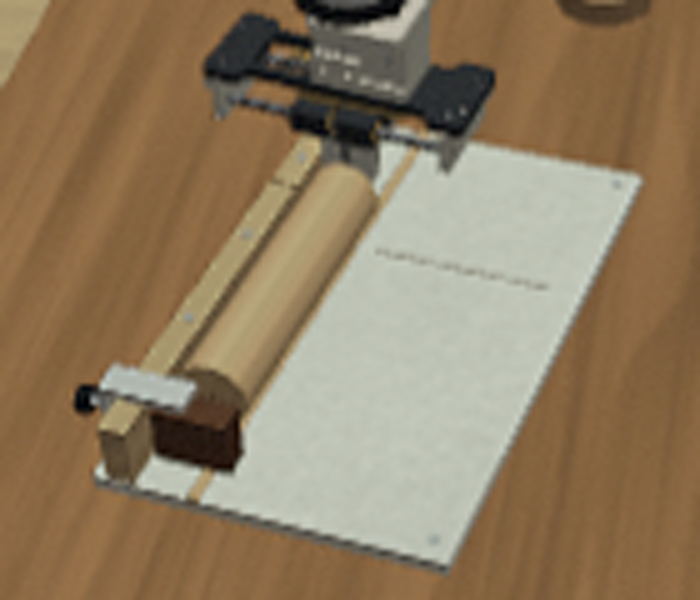

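View pics/t12.png

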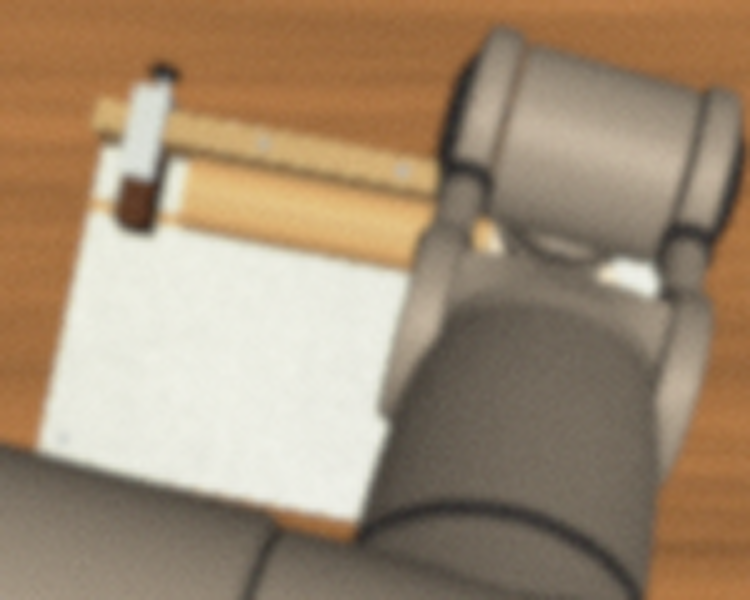

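Request:
arm_command:
  rows:
    - {"xyz": [0, 0, 0.3], "roll": 0}
    - {"xyz": [0, -0.05, 0.3], "roll": 0}
    - {"xyz": [0, -0.05, 0.3], "roll": 0}
    - {"xyz": [0, 0, 0.15], "roll": 0}
    - {"xyz": [0, 0, 0.1], "roll": 0}

```text
time_s: 22.2
eef_pos: [0.5969, -0.0537, 0.031]
orientation: [-1.553, 0.105, -0.187]
force: [-1.0, -0.4, -0.6]
gripper_width: 0.0007
```

```bash
python3 - <<'E'
from h import *
f=grab("top"); save(f,"t13.png",(165,95,265,175),8)
to(c2w(.0645,-.084),.033,PH)
E
```

```text
tool shift cm [-0.05 -0.2  -0.02] roll deg 0.01 yaw -0.1867 cradle [ 0.0651 -0.0838] z 0.031 F [-0.25  0.76  0.31]
```

View pics/t13.png

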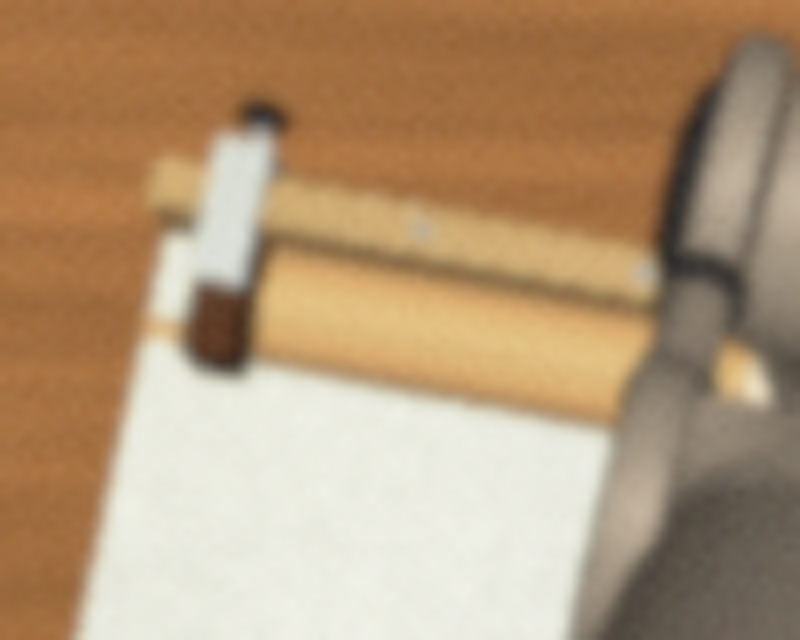

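Gap is nearly closed (stop face near x≈250, blank end near x≈258 in the crop). Now millimetre steps until the force along y rises.

Request:
arm_command:
  rows:
    - {"xyz": [0, 0, 0.1], "roll": 0}
    - {"xyz": [0, 0, 0.1], "roll": 0}

```text
time_s: 22.45
eef_pos: [0.5973, -0.0516, 0.031]
orientation: [-1.553, 0.105, -0.187]
force: [0.1, -0.5, -0.0]
gripper_width: 0.0003
```

Request:
arm_command:
  rows:
    - {"xyz": [0, 0, 0.1], "roll": 0}
    - {"xyz": [0, 0, 0.1], "roll": 0}

```text
time_s: 22.65
eef_pos: [0.5977, -0.0495, 0.031]
orientation: [-1.553, 0.105, -0.187]
force: [0.4, -0.2, 0.2]
gripper_width: 0.0006
```

Request:
arm_command:
  rows:
    - {"xyz": [0, 0, 0.1], "roll": 0}
    - {"xyz": [0, 0, 0.1], "roll": 0}

```text
time_s: 22.85
eef_pos: [0.5981, -0.0475, 0.031]
orientation: [-1.553, 0.105, -0.188]
force: [-0.2, -0.8, 0.1]
gripper_width: 0.0008
```

Request:
arm_command:
  rows:
    - {"xyz": [0, 0, 0.1], "roll": 0}

```text
time_s: 22.95
eef_pos: [0.5983, -0.0465, 0.0311]
orientation: [-1.554, 0.105, -0.187]
force: [-1.3, -3.8, -0.3]
gripper_width: 0.0002
```

Request:
arm_command:
  rows:
    - {"xyz": [0, 0, 0.1], "roll": 0}

```text
time_s: 23.05
eef_pos: [0.5983, -0.0464, 0.0311]
orientation: [-1.555, 0.105, -0.187]
force: [-2.0, -8.3, -0.3]
gripper_width: 0.0005
```

```bash
python3 - <<'E'
from h import *
f=grab("top"); save(f,"t14.png",(165,95,265,175),8)
f=grab("side"); save(f,"s14.png",(150,180,250,260),8)
f=grab("wrist"); save(f,"w14.png",None,1.5)
to(c2w(.0645,-.084),.033,PH)
E
```

```text
tool shift cm [-0.05 -0.21 -0.74] roll deg 0.0 yaw -0.1868 cradle [ 0.0651 -0.0765] z 0.0311 F [-1.65 -4.75  0.97]
```

View pics/t14.png

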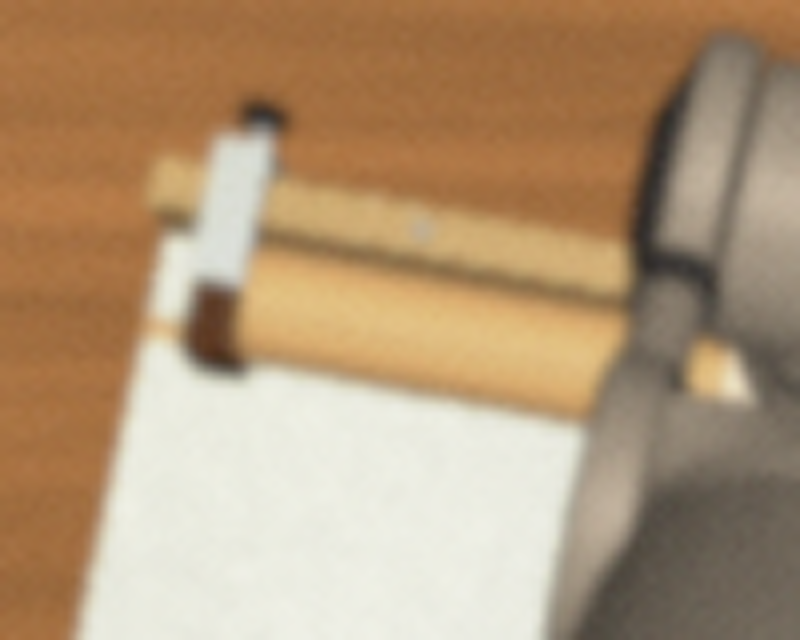

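View pics/w14.png

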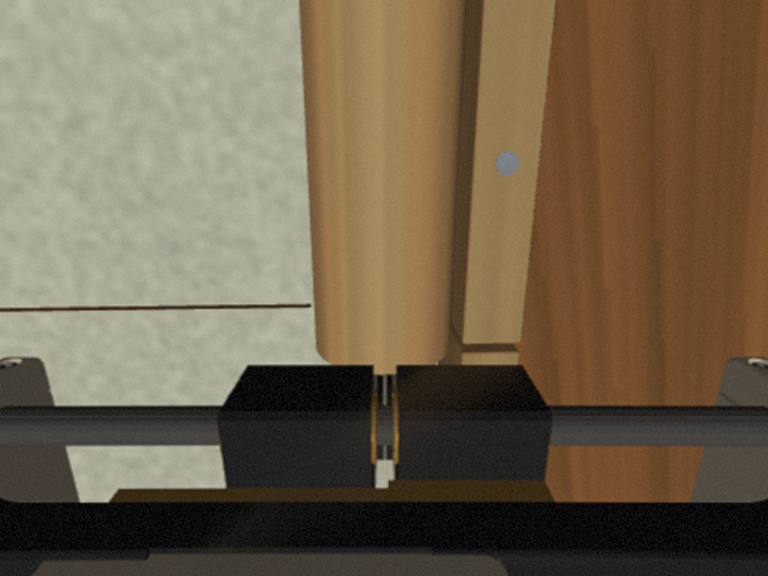

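Contact with the stop (TCP stopped advancing, about 5–8 N). I'll back the hand straight off and check.

Request:
arm_command:
  rows:
    - {"xyz": [0, 0, -0.1], "roll": 0}
    - {"xyz": [0, 0, -0.5], "roll": 0}
    - {"xyz": [0, 0, -2], "roll": 0}
    - {"xyz": [0, 0, -2.5], "roll": 0}
    - {"xyz": [0, -1, -1], "roll": 0}
    - {"xyz": [0, -3, 0], "roll": 0}
    - {"xyz": [0, -3, 0], "roll": 0}
    - {"xyz": [0, -3, 0], "roll": 0}
    - {"xyz": [0, 0, 0], "roll": 0}
    - {"xyz": [0, 0, 0], "roll": 0}

```text
time_s: 24.2
eef_pos: [0.5811, -0.1084, 0.1364]
orientation: [-1.552, 0.105, -0.189]
force: [-0.9, -0.3, -1.1]
gripper_width: 0.0004
```

```bash
python3 - <<'E'
from h import *
f=grab("wrist"); axis2(f); save(f,"w15.png",None,1)
f=grab("top"); save(f,"t15.png",(165,95,265,175),8)
f=grab("side"); save(f,"s15.png",(150,180,250,260),8)
E
```

```text
yaw -0.0006 x at -.13,-.02,.0,.09 [0.1115, 0.1115, 0.1115, 0.1116] resid 56.5
```

View pics/t15.png

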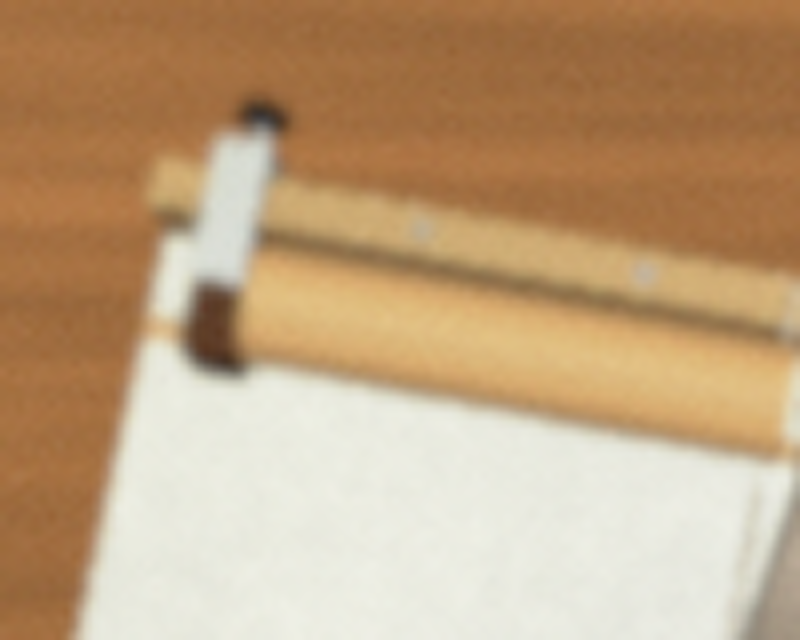

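View pics/s15.png

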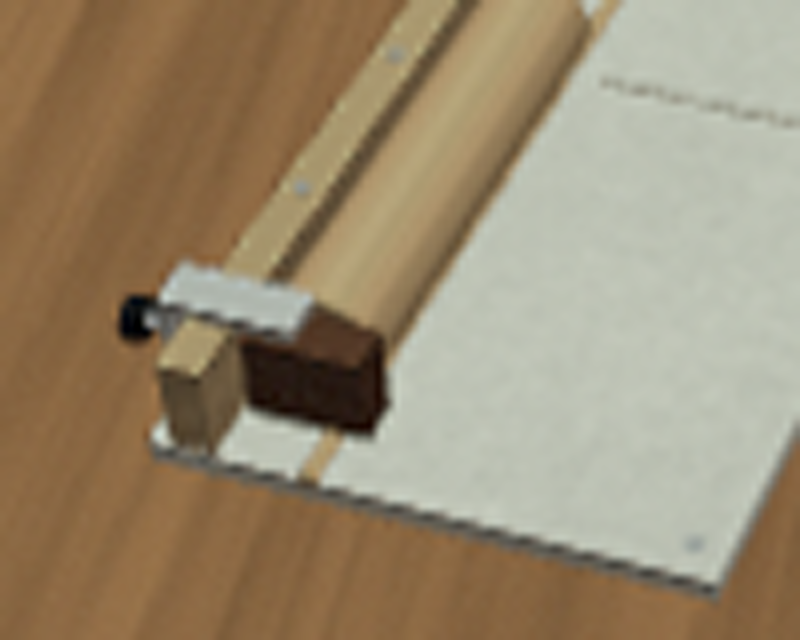

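View pics/w15.png

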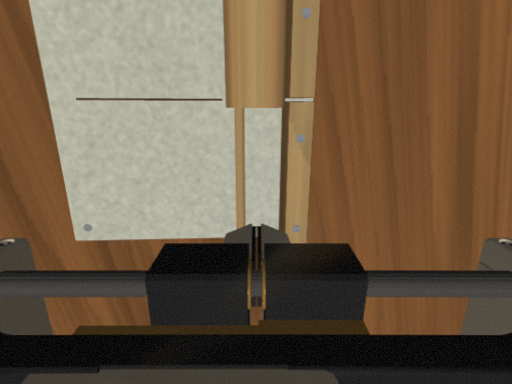

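```bash
python3 -c "
from workcell import ticket
print(ticket.job_done())"
```

```text
the job is handed in; nothing more can be done
None
```

The blank is seated in the trough against the fence with its end at the length stop, and the job is handed in at about 24 s. No verdict was reported.

- **Rolling:** I rolled it from above in short strokes of the fingertips. It rode over the batten with the centre at x ≈ 0.047–0.055 m, about 2–2.5 mm up, under 1–4 N of hand force. When I lifted the hand it rolled the rest of the way into the trough. There I measured x = 0.065 m and a yaw of about 0.
- **Endwise push:** I then pushed it about 57 mm to the stop in small steps. On contact the hand stopped advancing at about 5–8 N. The highest force I read in the whole job was about 10 N, against the 20 N limit. Forces were only read at the end of each move.
- **Last checks:** After the hand backed off, the top and side pictures show no gap at the stop and the blank lying along the fence. I did not move anything near the other things on the desk.
- **Failed or off:**
  - My last numeric axis check gave x = 0.11 m with a 56-pixel residual. It had picked up the desk's wood grain, so I disregarded it and relied on the pictures.
  - The blank stayed skewed by about 0.04 rad while rolling.
  - It also rolled back once when I lifted the hand at the batten, but it straightened when it dropped into the trough.

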